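# Press a drill bush home with the pump clamp

### The job

Pump the trigger of the bench clamp until its jaw has pressed the brass bush fully home into the wooden jig block, flange flat against the wood; feel for the bush bottoming, give it one firm squeeze there and stop, because forcing the jaw on would split the block, and never lean hard on the clamp, whose trigger is only plastic. Then push the release lever to free the ratchet and slide the clamp head all the way back, lift the block out and stand it gently upright in the wooden tray, leaving the finished block that is already there where it stands.

Things in the scene. Friction and masses are not known exactly. Their poses are not given: they have to be found in the camera images.
- clamp: ratchet bar clamp on its side, on a 16 mm board (x = -33 to 107, y = -140 to 140 mm) fixed to the bench. Origin under the board, on the bar's line, y along the bar to the fixed jaw, +x the side the jaws reach to, z up. Bar 7 mm thick at x = 0, top at z = 47 mm. Fixed jaw: face at y = 110 mm, x = -18 to 98 mm, 65 mm high. Work stands on the board at x = 68 mm. Free space ahead (+y) of the trigger. Over 60 N breaks it
- head (a joint): travel of the sliding head along the bar, m: 0 = all the way back, grows towards the fixed jaw. Grey case 46 x 64 mm, z = 20 to 60 mm, on the bar at clamp y = -71 mm + joint; jaw arm to x = 84 mm; fixed black grip out to x = -133 mm, 24 mm behind (-y of) the case's middle, 22 mm thick. Slides forward freely (3 N, clicking); a 4 mm ratchet stops it going back unless the release lever is pushed
- trigger (a joint): angle of the trigger, rad: 0 = rest (sprung), 0.46 = full stroke. Grey bar 18 mm thick, z = 27 to 45 mm, on an upright hinge at clamp x = -26 mm, running to -x ahead of the grip. Pushed to clamp -y it draws the head forward, 8 mm a full stroke (first third idle); let it spring right back. Takes 2 to 11 N free, 10 to 15 N pressing, 3 to 5 N/mm more when bottomed; a stop at full stroke
- trigger_front (a point): point on the front (+y) side of the trigger where the finger pushes, 78 mm out from its pivot (the bar ends 35 mm farther out), at the trigger's mid height (36 mm above the bench); moves with trigger and head
- release_lever (a joint): angle of the release lever, rad: 0 = rest, 0.42 = fully pushed. Upright steel tab on top of the head, 22 mm wide, 6 mm thick, z = 66 to 106 mm, hinged at its foot. Pushed back (clamp -y; 2 N, up to 15 N under load) it lifts the pawl (free from 0.28 rad); pushing on the same way (4 to 8 N) slides the whole head back, to a hard stop. May rest at up to 0.21 rad, pawl on a tooth
- lever_front (a point): point on the front (+y) face of the release lever, 26 mm above its hinge (92 mm above the bench); moves with lever and head
- pad: round black rubber pad on the moving jaw, diameter 30 mm, 9 mm thick, pushing along clamp +y; origin at the centre of its front face, at clamp x = 68 mm, z = 42 mm. It gives 1 mm per 20 N. A firm final squeeze is 15 N on the bottomed bush, about 16 to 24 N at trigger_front; more than 40 N splits the block
- jig: light wooden drill-jig block 44 (x) x 40 (y) x 50 mm (z), about 0.2 kg, standing on the clamp's board between pad and fixed jaw. Origin at the centre of its underside, x and y about along the clamp's x and y. The brass bush sticks out of its -y face (the face towards the pad), on the axis x = 0, z = 26 mm
- bush_flange (a point): on the brass bush (body 14 mm, flange 22 mm diameter and 3 mm thick, its front face towards the pad): centre of the flange's back, which must come flat onto the block's -y face (jig y = -20 mm); at the start it stands 8 to 12 mm off it. The bush is a tight fit and needs 7 N to move
- tray: fixed shallow plywood tray 220 (x) x 150 (y) x 20 mm, walls 6 mm, floor 6 mm above the bench; origin under its centre. One finished block stands in its +x half
- done_jig: a finished block, same size, bush already home (flange 3 mm proud of its -y face), standing loose in the tray; origin at the centre of its underside

How it is judged:
By the outcome, as a careful person would: the job done as asked, in the order asked, and still so for the second after the job is handed in, with the robot touching nothing.
It also fails if it takes over 72 s, if anything falls off the work surface, if the arm or the gripper's body presses on something with over 40 N, if the wrist force passes 120 N, or if a joint passes its speed limit or range.

### The arm

A 7-joint arm with a two-finger parallel gripper is mounted at the origin on a cart in front of the work surface, level with it; the furniture and walls round the work are solid. World frame = base frame: x ahead of the robot, y to its left, z up, the work surface at z = 0. Lengths are in m, angles in rad, forces in N, time in s.
With the tool pointing down it reaches from about 0.35 to 0.9 m from the base axis. Payload 8.1 kg.
Tool frame: the origin (TCP) lies midway between the tips of the shut fingers; the grasp point (between the pads) lies 19 mm behind it; z points along the fingers, y is the direction in which the jaws open and shut (so a half turn about z gives the same grasp; the last joint's range is limited). The gripper opens to 92 mm and grips with 3 to 60 N. Pads are 19 mm wide; open, the fingers measure 130 mm over their backs; the gripper's body (75 mm by 190 mm) begins 47 mm behind the grasp point.
Start: joints at [-1.302, 0.434, 0.025, 1.573, -0.012, 1.134, -0.075], TCP at [0.227, 0.582, 0.227] pointing down, gripper open.
Joint ranges: [-2.62, 2.62], [-0.44, 2.09], [-1.27, 1.32], [0.08, 2.57], [-1.32, 4.46], [0.12, 2], [-2.74, 2.74]. Speed limits (rad/s): [2.22, 2.22, 3.01, 3.01, 3.14, 3.14, 3.14].

### API

Orientations are given as a rotation vector (axis times angle).
In Python, from cell import monitor, get_image, get_calibration, workorder, look_for, masks_of gives the robot as it stands.
- The arm moves only by the shell command python3 -m crank 'ROWS' [FORCE]. ROWS is JSON, a list of rows, each a list of 3 entries, a list of its own where there are three numbers: the shift along the tool's x, y, z in cm, then the turn about the tool's z in degrees, then the closure in counts, from 0 (fully open) to 255 (shut). A call has 1 to 5 rows; each row shifts and turns the commanded pose from where the row before left it, along the tool's axes as they then stand; what a row does not reach is not made up. A row lasts 1/10 s, in which the tool goes at most 50 mm and 8.59 degrees, less where a joint would pass 70% of its speed; a pose out of reach is approached as far as the arm can. A call with a gripper value outside its range is refused whole. The fingers move at their own pace and stop on an object; FORCE is the grip in N (left out, the last holds). Time passes only in rows, so rows that do not move let the fingers close. It gives the time, the measured TCP pose, the force and the opening at its end, in the units of the state.
- monitor.observe(): the state, without advancing time (a new reading comes with each control period).
- get_image(name): name is "scene" or "side" or "wrist"; returns (picture, depth): 420x560x3 uint8, red, green, blue; 420x560 float32, m along the optical axis (not along the pixel's ray), 0 where there is no reading.
- get_calibration(name): a dict with "fx", "fy", "cx", "cy" (pixels), "R" (3x3) and "t" (3): a world point X has camera coordinates R X + t. Camera axes: x right, y down, z forward; pixel columns grow to the right and rows downward; lengths in m; the calibration is good to about 2 mm. A picture is of the moment at which its call begins: read the wrist's pose just before it. get_calibration takes no time and is no camera call; for the wrist camera it gives the pose at the moment of the call.
- workorder.sign_off(): hands the job in, once; it reports no verdict.
Trained networks look in the newest picture that a camera, given by its name, has taken for a name from the list of things; names that differ only in an ending like _2 or _b are one class to them, and where a whole thing is asked for, a point or a joint stands for the part that bears it (a point fixed in the world has none). Each returns a list of dicts, best first, with "score" (0 to 1); they miss things now and then, are a little off and sometimes report something else, mostly with a low value. They report only what shows in the picture. A call takes as long as a camera call.
- look_for(label, camera): "location" ([x, y, z] in m, in world coordinates, good to about 4 mm: the middle of the surface that is visible of it).
- masks_of(label, camera): "region" (420x560 bool, what is visible of it).
The state is a dict: "clock": time; "joints": joint angles; "dq": joint speeds; "joint_efforts": joint torques, N m; "position": TCP position; "ee_rot": TCP orientation; "force": force on the tool from outside, world axes, zero at the start; "ft_torque": the same for the moment, N m; "width": opening from 0.0 (shut) to 1.0 (fully open).
Only numpy, scipy, OpenCV 4.12 (cv2) and the standard library are available. Lean on these libraries where they do the work, as an engineer would, in place of code of your own. Each camera call takes 0.05 s, during which the arm holds its last target.

## Working session

There is one attempt and no reset: what is moved stays moved. The work goes in short steps, Python scripts to look and compute and a shell command to move; the robot and the scene stay as the last step left them, time stands still between calls to the robot, and variables do not carry over. Pictures are saved under pics/ and viewed, and the job is handed in when it is done.

```bash
ls; mkdir -p pics
python3 - <<'E'
from cell import monitor,get_image,get_calibration
import cv2
s=monitor.observe()
for k,v in s.items(): print(k,v)
for n in ["scene","side","wrist"]:
    im,d=get_image(n); cv2.imwrite(f"pics/{n}0.png",im[:,:,::-1])
    c=get_calibration(n); print(n,c)
E
```

```text
pics
clock 0.0
joints [-1.30164735  0.43525505  0.02498157  1.57409635 -0.01158224  1.1339616
 -0.07510436]
dq [ 0.00034489 -0.00113592 -0.00022431  0.00095254 -0.00058186  0.00037302
 -0.00140306]
joint_efforts [-1.03957907e-03 -6.67836356e+01  9.84502137e-01 -3.14461327e+01
 -6.05132477e-02  4.26825334e-02  1.68616211e-04]
position [0.22690986 0.58181829 0.22592543]
ee_rot [-5.80676143e-01 -3.08732951e+00  2.46669769e-03]
force [-0.72674192 -0.15047839  0.97279168]
ft_torque [-0.01415286  0.01349831  0.00811149]
width 0.9996081701777527
scene {'fx': 496.4834908987329, 'fy': 496.4834908987329, 'cx': 276.37418399553286, 'cy': 211.4814182579707, 'R': array([[ 0.62673397, -0.77905277,  0.01677203],
       [-0.56213191, -0.46692134, -0.68263619],
       [ 0.53964084,  0.4184032 , -0.73056589]]), 't': array([-0.38498394,  0.33943276,  0.67613927])}
side {'fx': 484.9605695478423, 'fy': 484.9605695478423, 'cx': 276.2192455456052, 'cy': 216.15249216692703, 'R': array([[ 0.99565641,  0.09126252,  0.01842434],
       [ 0.05646449, -0.43454884, -0.89887656],
       [-0.07402746,  0.89601253, -0.43781443]]), 't': array([-0.55648107,  0.02056259,  0.97158014])}
wrist {'fx': 335.5664123873513, 'fy': 335.5664123873513, 'cx': 276.61452688899067, 'cy': 210.46891237266033, 'R': array([[ 3.64244871e-01,  9.31303150e-01, -3.42965689e-04],
       [ 8.94304696e-01, -3.49671474e-01,  2.79193428e-01],
       [ 2.59893794e-01, -1.02001490e-01, -9.60234821e-01]]), 't': array([-0.62521361, -0.03381043,  0.39240542])}
```

View pics/scene0.png

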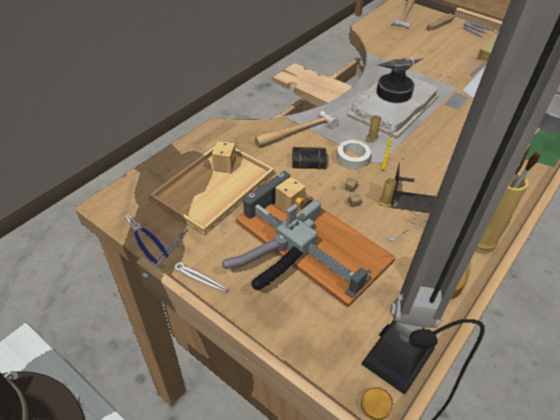

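View pics/side0.png

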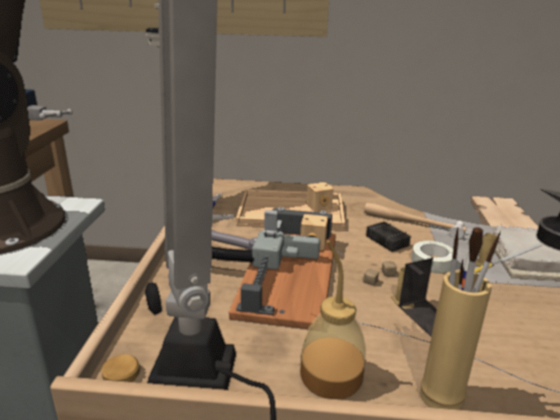

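View pics/wrist0.png

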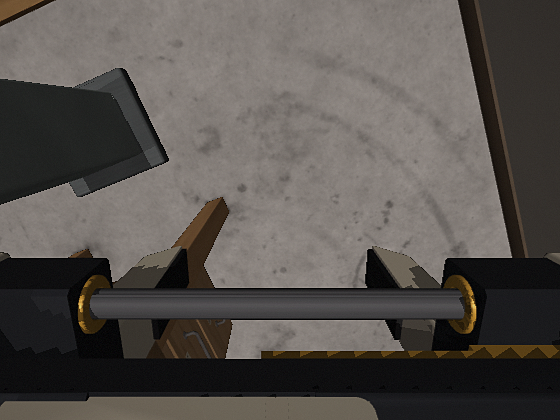

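```bash
cat > h.py <<'E'
import numpy as np,cv2
from cell import monitor,get_image,get_calibration,look_for,masks_of
def pts(cam,d,mask=None,c=None):
    c=c or get_calibration(cam); R,t=np.array(c['R']),np.array(c['t'])
    v,u=np.nonzero((d>0)&(mask if mask is not None else True)); z=d[v,u]
    P=np.stack([(u-c['cx'])/c['fx']*z,(v-c['cy'])/c['fy']*z,z],1)
    return (P-t)@R, u, v
def proj(cam,X,c=None):
    c=c or get_calibration(cam); p=np.asarray(X)@np.array(c['R']).T+np.array(c['t'])
    return np.stack([p[:,0]/p[:,2]*c['fx']+c['cx'],p[:,1]/p[:,2]*c['fy']+c['cy']],1)
E
python3 - <<'E'
from h import *
for cam in ["scene","side"]:
    im,d=get_image(cam)
    np.savez(f"{cam}0.npz",im=im,d=d)
    for l in ["clamp","head","trigger_front","lever_front","pad","jig","bush_flange","tray","done_jig"]:
        r=look_for(l,cam)
        print(cam,l,[(np.round(x['location'],3).tolist(),round(x['score'],2)) for x in r[:3]])
E
```

```text
scene clamp [([0.549, -0.12, 0.011], 0.82)]
scene head [([0.531, -0.088, 0.051], 0.74)]
scene trigger_front [([0.475, -0.068, 0.038], 0.81)]
scene lever_front [([0.549, -0.084, 0.09], 0.73)]
scene pad [([0.556, 0.131, 0.006], 0.18)]
scene jig [([0.619, -0.027, 0.06], 0.8)]
scene bush_flange [([0.624, -0.054, 0.047], 0.61)]
scene tray [([0.554, 0.133, 0.002], 0.58)]
scene done_jig [([0.625, 0.155, 0.045], 0.67)]
side clamp [([0.579, -0.126, 0.016], 0.95)]
side head [([0.553, -0.094, 0.048], 0.76)]
side trigger_front [([0.488, -0.07, 0.041], 0.65)]
side lever_front [([0.558, -0.086, 0.085], 0.54)]
side pad [([0.561, -0.082, 0.085], 0.54)]
side jig [([0.633, -0.043, 0.058], 0.91)]
side bush_flange []
side tray [([0.532, 0.158, -0.002], 0.72)]
side done_jig [([0.641, 0.149, 0.039], 0.63)]
```

Run:
```python
from h import *
a=np.load("scene0.npz"); im,d=a['im'],a['d']
c=im[130:330,140:420]; cv2.imwrite("pics/crop0.png",cv2.resize(c,None,fx=2.8,fy=2.8,interpolation=cv2.INTER_CUBIC)[:,:,::-1])
```

```text
(no output)
```

View pics/crop0.png

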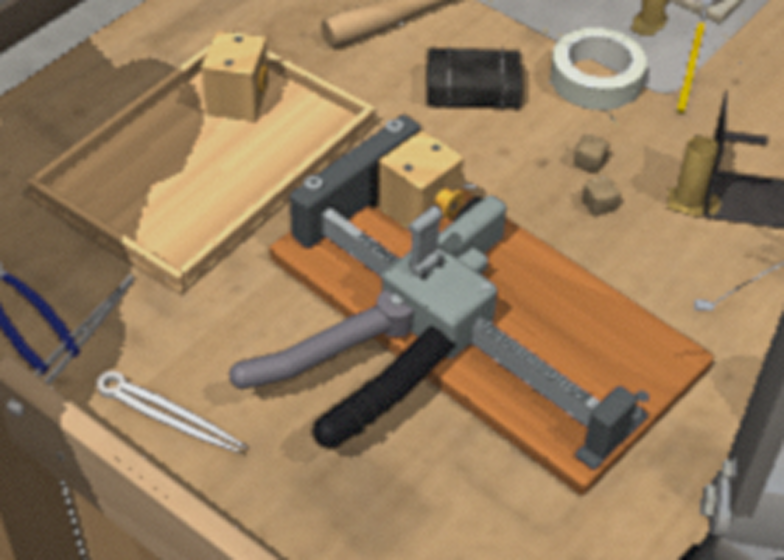

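Run:
```python
from h import *
for cam in ["scene","side"]:
    a=np.load(f"{cam}0.npz"); P,u,v=pts(cam,a['d'])
    im=a['im']; col=im[v,u].astype(int)
    # board: orange-red top z~16
    m=(abs(P[:,2]-0.016)<0.005)&(col[:,0]-col[:,2]>90)&(col[:,0]-col[:,1]>60)&(P[:,0]>0.4)&(P[:,0]<0.75)&(abs(P[:,1]+0.1)<0.25)
    Q=P[m]; print(cam,m.sum(),np.median(Q[:,2]))
    r=cv2.minAreaRect(Q[:,:2].astype(np.float32)*1000); print(r); print(cv2.boxPoints(r).round(0).tolist())
    # jaw/bar top etc: table plane
    m=(abs(P[:,2])<0.006)&(P[:,0]>0.4)&(P[:,0]<0.8)&(abs(P[:,1])<0.3); print('table z',np.median(P[m,2]))
    for nm,z0,z1 in [('jig top',.060,.072),('done top',.05,.062)]:
        pass
```

```text
scene 3276 0.016280725749430985
((588.7671508789062, -107.67820739746094), (276.1603698730469, 137.8732147216797), 85.21649169921875)
[[509.0, -240.0], [646.0, -251.0], [669.0, 24.0], [532.0, 36.0]]
table z 0.00014671229640922864
side 2537 0.016101579073402008
((586.9594116210938, -143.32223510742188), (208.50421142578125, 134.99183654785156), 85.27017211914062)
[[511.0, -242.0], [646.0, -253.0], [663.0, -45.0], [528.0, -34.0]]
table z -0.00023371748631587243
```

```bash
cat >> h.py <<'E'
th=np.deg2rad(-4.75)
EX=np.array([np.cos(th),np.sin(th)]); EY=np.array([-np.sin(th),np.cos(th)])
O=np.array([0.5887,-0.1077])-0.037*EX
def toC(P): return np.c_[(P[:,:2]-O)@EX,(P[:,:2]-O)@EY,P[:,2]]
def toW(p): p=np.atleast_2d(p); return np.c_[O+p[:,:1]*EX+p[:,1:2]*EY,p[:,2]]
E
python3 - <<'E'
from h import *
print('O',O)
ss={}
for cam in ["scene","side"]:
    a=np.load(f"{cam}0.npz"); P,u,v=pts(cam,a['d']); C=toC(P)*1000
    im=a['im']; col=im[v,u].astype(int)
    def show(n,m):
        Q=C[m]
        if len(Q)>3: print(cam,n,len(Q),'lo',np.percentile(Q,2,axis=0).round(1),'hi',np.percentile(Q,98,axis=0).round(1),'med',np.median(Q,axis=0).round(1))
    b=(abs(C[:,0]-20)<180)&(abs(C[:,1])<145)
    show('case top',b&(abs(C[:,2]-60)<3)&(abs(C[:,0])<33)&(C[:,1]<60))
    show('lever',b&(C[:,2]>72)&(abs(C[:,0])<25)&(C[:,1]<60))
    show('arm',b&(C[:,2]>30)&(C[:,0]>36)&(C[:,1]<30))
    show('jig top',b&(abs(C[:,2]-66)<3)&(C[:,0]>36)&(C[:,1]>45)&(C[:,1]<112)&(col[:,0]-col[:,2]>40))
    show('fixjaw top',b&(C[:,1]>105)&(C[:,2]>55))
    show('bush',b&(C[:,0]>50)&(C[:,1]>20)&(C[:,1]<75)&(C[:,2]>30))
    show('trig',b&(C[:,0]<-40)&(C[:,2]>25))
    W=P*1000
    m=(W[:,2]>100)&(W[:,0]>200)&(W[:,0]<900)&(abs(W[:,1])<500)
    g,ct=np.unique((W[m]//50*50).astype(int),axis=0,return_counts=True)
    for q,n in zip(g,ct):
        if n>40: print(q,n,end=';')
    print()
E
```

```text
O [ 0.55182708 -0.1046361 ]
scene case top 650 lo [ -21.6 -135.6   57.3] hi [26.9 38.  62.4] med [-2.8 -0.9 59.7]
scene lever 167 lo [-10.9  20.   72.6] hi [ 10.2  28.5 108.2] med [-2.1 21.8 94.6]
scene arm 249 lo [37.   8.3 31.7] hi [81.1 29.5 59.8] med [56.4 22.5 49.3]
scene jig top 337 lo [47.4 68.7 63.4] hi [ 90.1 107.4  68.6] med [68.  86.8 66.2]
scene fixjaw top 529 lo [-15.4 106.1  55.9] hi [ 94.1 132.6  66.8] med [ 39.1 120.2  62.1]
scene bush 481 lo [50.9 21.3 32.3] hi [88.2 73.8 67.7] med [66.8 56.4 54.7]
scene trig 1220 lo [-133.5  -24.8   33.7] hi [-42.2  57.4  48.4] med [-90.8  -6.2  44. ]
[ 400 -400  100] 270;[ 450 -400  100] 604;[ 450 -400  150] 742;[ 450 -400  200] 379;[ 450 -400  250] 467;[ 450 -400  300] 556;[ 450 -400  350] 672;[ 450 -400  400] 611;[ 450 -400  450] 387;[ 450 -400  500] 73;[ 450 -350  100] 362;[ 450 -350  150] 524;[ 450 -350  200] 480;[ 450 -350  250] 569;[ 450 -350  300] 679;[ 450 -350  350] 816;[ 450 -350  400] 955;[ 450 -350  450] 1140;[ 450 -350  500] 1369;[ 450 -350  550] 555;[ 500 -400  150] 244;[ 500 -400  200] 339;[ 500 -400  250] 408;[ 500 
[... 1022 characters left out ...]
1197;[ 450 -400  150] 851;[ 450 -400  200] 720;[ 450 -400  250] 659;[ 450 -400  300] 571;[ 450 -400  350] 437;[ 450 -400  400] 218;[ 450 -350  150] 288;[ 450 -350  200] 363;[ 450 -350  250] 406;[ 450 -350  300] 470;[ 450 -350  350] 537;[ 450 -350  400] 447;[ 500 -400  100] 451;[ 500 -400  150] 731;[ 500 -400  200] 967;[ 500 -400  250] 1272;[ 500 -400  300] 1650;[ 500 -400  350] 2160;[ 500 -400  400] 2045;[ 550 -100  100] 46;[ 600 -400  100] 61;[ 600 -350  100] 96;[ 650 -400  100] 314;[ 650 -350  100] 464;[ 650 -350  150] 147;[ 750 -400  100] 1460;[ 750 -400  150] 1225;[ 750 -400  200] 530;[ 750 -350  150] 161;[ 800 -400  100] 354;[ 800 -400  150] 502;[ 800 -400  200] 125;[ 800 -350  150] 56;
```

Run:
```python
from h import *
for cam in ["scene","side"]:
    a=np.load(f"{cam}0.npz"); P,u,v=pts(cam,a['d']); C=toC(P)*1000
    print(cam)
    for x in range(-150,-25,10):
        m=(C[:,0]>x)&(C[:,0]<x+10)&(C[:,2]>30)&(abs(C[:,1])<90)
        y=np.sort(C[m,1]); 
        if len(y)>3:
            h,_=np.histogram(y,np.arange(-60,80,5)); top=C[m][:,2].max()
            print(x,len(y),'y',y[0].round(),y[-1].round(),'zmax',top.round(),h)
    m=(abs(C[:,0])<18)&(abs(C[:,2]-60)<2.5)&(C[:,1]>-60)&(C[:,1]<60)
    print('case y',np.percentile(C[m,1],[1,50,99]))
    for z in range(66,110,6):
        m=(abs(C[:,0])<12)&(abs(C[:,2]-z)<3)&(abs(C[:,1]-20)<30); print(z,np.percentile(C[m,1],[3,97]).round(1),np.percentile(C[m,0],[3,97]).round(1))
    for y in range(15,75,3):
        m=(abs(C[:,0]-69)<22)&(C[:,2]>28)&(abs(C[:,1]-y-1.5)<1.5)
        if m.sum()>2: print('y',y,m.sum(),'x',np.percentile(C[m,0],[3,97]).round(1),'z',np.percentile(C[m,2],[3,97]).round(1))
    # tray, done
    W=P*1000
    m=(abs(W[:,2]-56)<3)&(W[:,1]>90)&(W[:,1]<230)&(W[:,0]>450)&(W[:,0]<720)
    if m.sum()>20: r=cv2.minAreaRect(W[m,:2].astype(np.float32)); print('done top',r)
    m=(abs(W[:,2]-20)<2)&(W[:,1]>40)&(W[:,1]<250)&(W[:,0]>410)&(W[:,0]<720)&(toC(P)[:,1]>0.142)
    r=cv2.minAreaRect(W[m,:2].astype(np.float32)); print('tray rim',m.sum(),r,cv2.boxPoints(r).round(0).tolist())
```

```text
scene
-140 62 y -16.0 63.0 zmax 47.0 [ 0  0  0  0  0  0  0  0  2  7  2  0  0  0  0  0  0  0  0  0  0  9 18 16
  8  0  0]
-130 146 y -22.0 65.0 zmax 50.0 [ 0  0  0  0  0  0  0  8 30 22 16  7  0  0  0  0  0  0  0  0  7 23 19 12
  2  0  0]
-120 141 y -23.0 58.0 zmax 50.0 [ 0  0  0  0  0  0  0 21 22 15 10  6  0  0  0  0  0  0  0  9 28 16 11  3
  0  0  0]
-110 136 y -25.0 54.0 zmax 50.0 [ 0  0  0  0  0  0  1 26 19 17  9  3  0  0  0  0  0  0  4 29 16  8  4  0
  0  0  0]
-100 134 y -26.0 51.0 zmax 50.0 [ 0  0  0  0  0  0  3 29 18 12 10  1  0  0  0  0  0  0 20 20 13  7  1  0
  0  0  0]
-90 124 y -26.0 47.0 zmax 50.0 [ 0  0  0  0  0  0  2 27 17 14  8  1  0  0  0  0  0  3 21 18 11  2  0  0
  0  0  0]
-80 123 y -26.0 45.0 zmax 48.0 [ 0  0  0  0  0  0  5 26 14 12  7  0  0  0  0  0  0 17 23  9 10  0  0  0
  0  0  0]
-70 116 y -26.0 42.0 zmax 49.0 [ 0  0  0  0  0  0  6 26 10 14  8  0  0  0  0  0  2 21 16 10  3  0  0  0
  0  0  0]
-60 119 y -25.0 40.0 zmax 49.0 [ 0  0  0  0  0  0  1 25 15 14  8  0  0  0  0  0 16 19 14  7  0  0  0  0
  0  0  0]
-50 118 y -24.0 36.0 zmax 49.0 [ 0  0  0  0  0  0  0 24
[... 2930 characters left out ...]
86.2] z [30.4 58.8]
y 30 25 x [48.3 84.9] z [55.8 59. ]
y 33 12 x [57.1 86.2] z [49.7 58.7]
y 36 3 x [48.6 82.8] z [55.8 57.5]
y 39 11 x [54.1 77.2] z [55.7 57.9]
y 42 4 x [64.3 76.3] z [55.3 56.7]
y 54 7 x [66.8 78.7] z [49.2 53.3]
y 57 9 x [61.6 73.3] z [48.6 52.6]
y 63 7 x [68.4 88.3] z [38.2 62.6]
y 66 144 x [50.8 90.1] z [31.6 65.9]
y 69 153 x [48.8 89.6] z [36.  65.8]
y 72 32 x [48.  90.5] z [50.2 67.3]
done top ((638.6692504882812, 162.0385284423828), (44.3835563659668, 41.986183166503906), 27.683870315551758)
tray rim 340 ((578.8995971679688, 139.37216186523438), (219.52194213867188, 153.2788543701172), 1.459275722503662) [[467.0, 213.0], [471.0, 60.0], [691.0, 66.0], [687.0, 219.0]]
```

```bash
cat >> h.py <<'E'
from scipy.spatial.transform import Rotation as Rot
def st(tgt=None,world=False,ang=None):
    s=monitor.observe(); p=np.array(s['position']); R=Rot.from_rotvec(s['ee_rot']).as_matrix()
    c=toC(p[None])[0]*1000; F=np.array(s['force'])
    print('t%.2f'%s['clock'],'W',p.round(4),'C',c.round(1),'yang %.2f tilt %.2f'%(np.degrees(np.arctan2(R[1,1],R[0,1])),np.degrees(np.arccos(-R[2,2]))),'Fclamp xyz',np.round([F[:2]@EX,F[:2]@EY,F[2]],1),'w %.3f'%s['width'],'j7 %.2f'%s['joints'][6])
    if tgt is not None:
        w=np.array(tgt) if world else toW(np.array(tgt)/1000.)[0]
        if ang is not None:
            a=np.radians(ang); y=np.array([np.cos(a),np.sin(a),0]); z=np.array([0,0,-1.]); R=np.stack([np.cross(y,z),y,z],1)
        print('tool delta cm',((w-p)@R*100).round(2))
E
python3 -m crank '[[[0,0,0],-8.25,255],[[0,0,0],-8.25,255]]' 20; python3 -c "
from h import *
st([-102,90,100])"
```

```text
clock: 1.35
position: [0.227, 0.5823, 0.2267]
ee_rot: [0.123, 3.139, -0.0]
force: [0.1, -0.2, -0.1]
width: 0.877
t1.35 W [0.227  0.5823 0.2267] C [-380.6  657.7  226.7] yang 85.53 tilt 0.01 Fclamp xyz [ 0.1 -0.2 -0.1] w 0.877 j7 0.19
tool delta cm [-27.59 -56.9   12.68]
```

```bash
python3 -m crank '[[[-2,-4,0],0.3,255],[[-2,-4,0],0,255],[[-2,-4,0],0,255],[[-2,-4,0],0,255],[[-2,-4,0],0,255]]'; python3 -m crank '[[[-2,-4,0],0,255],[[-2,-4,0],0,255],[[-2,-4,0],0,255],[[-2,-4,0],0,255],[[-2,-4,0.5],0,255]]' ; python3 -c "
from h import *
st([-102,90,60])"
```

```text
clock: 1.85
position: [0.3096, 0.3726, 0.2269]
ee_rot: [0.14, 3.138, 0.001]
force: [1.1, -0.0, 0.7]
width: 0.439
clock: 2.35
position: [0.3917, 0.1647, 0.2225]
ee_rot: [0.14, 3.137, 0.002]
force: [1.8, 0.5, -0.2]
width: 0.021
t2.35 W [0.3917 0.1647 0.2225] C [-181.9  255.1  222.5] yang 84.89 tilt 0.12 Fclamp xyz [ 1.7  0.6 -0.2] w 0.021 j7 0.98
tool delta cm [ -8.06 -16.48  16.24]
```

```bash
python3 -m crank '[[[-2,-4,2],0,255],[[-2,-4,3],0,255],[[-2,-4,3],0,255],[[-1.6,-4,3],0,255],[[0,0,2],0,255]]' ; python3 -c "
from h import *
st([-102,90,34])"
```

```text
clock: 2.85
position: [0.4504, 0.0023, 0.0963]
ee_rot: [0.151, 3.137, -0.004]
force: [0.2, 0.8, 1.0]
width: 0.001
t2.85 W [0.4504 0.0023 0.0963] C [-110.    98.1   96.3] yang 84.48 tilt 0.15 Fclamp xyz [0.1 0.8 1. ] w 0.001 j7 1.50
tool delta cm [-0.8  -0.79  6.24]
```

```bash
python3 -m crank '[[[-0.8,-0.3,3],-0.5,255],[[0,0,3.0],0,255],[[0,0,0],0,255]]' ; python3 -c "
from h import *
st([-102,78,34])
for n in ['scene','side']:
    im,d=get_image(n); cv2.imwrite(f'pics/{n}1.png',cv2.resize(im[130:330,140:420] if n=='scene' else im[150:350,150:430],None,fx=2.8,fy=2.8,interpolation=cv2.INTER_CUBIC)[:,:,::-1])
"
```

```text
clock: 3.15
position: [0.4551, 0.0039, 0.0349]
ee_rot: [-0.127, -3.134, 0.002]
force: [0.0, 1.1, 0.2]
width: 0.006
t3.15 W [0.4551 0.0039 0.0349] C [-105.4  100.1   34.9] yang 85.37 tilt 0.30 Fclamp xyz [-0.1  1.1  0.2] w 0.006 j7 1.57
tool delta cm [-0.33 -2.21  0.09]
```

View pics/scene1.png

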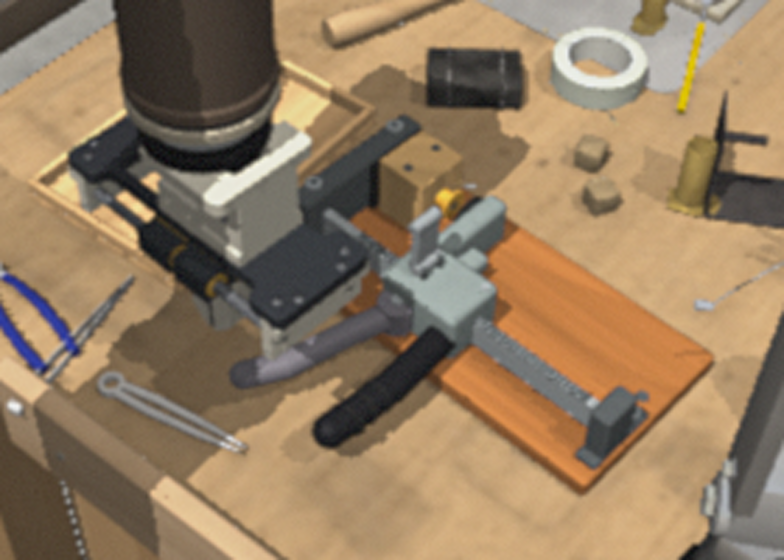

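View pics/side1.png

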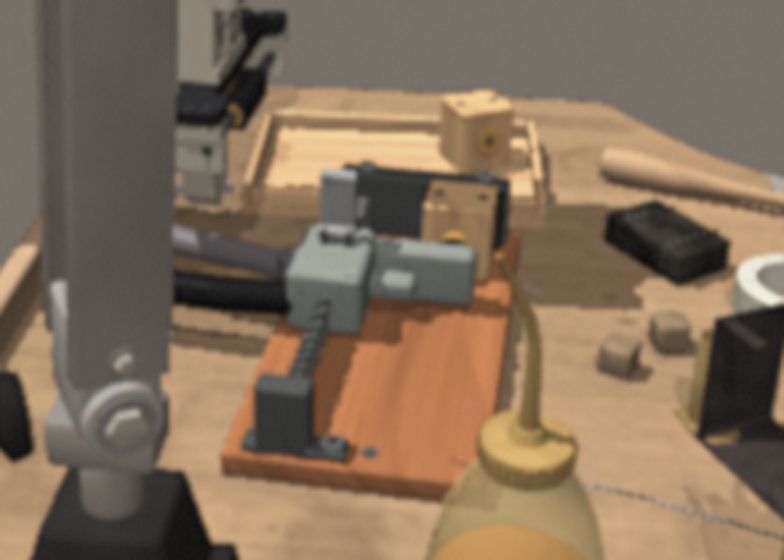

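```bash
python3 -m crank '[[[-0.3,-1,0],0,255],[[0,-1,0],0,255],[[0,-0.5,0],0,255]]' >/dev/null; python3 -c "
from h import *
st()"; python3 -m crank '[[[0,-0.7,0],0,255],[[0,-0.7,0],0,255]]' >/dev/null; python3 -c "
from h import *
st()"
```

```text
t3.55 W [ 0.4587 -0.0224  0.0385] C [-99.6  74.2  38.5] yang 85.31 tilt 0.12 Fclamp xyz [ 0.6 -0.4  1.1] w 0.003 j7 1.62
t3.75 W [ 0.457  -0.0354  0.0378] C [-100.2   61.1   37.8] yang 85.38 tilt 0.04 Fclamp xyz [-1.3  1.9  1.4] w 0.001 j7 1.65
```

```bash
python3 -m crank '[[[0,-0.6,0.1],0,255],[[0,-0.6,0.1],0,255]]' >/dev/null; python3 -c "
from h import *
st()"; python3 -m crank '[[[0,-0.6,0.1],0,255],[[0,-0.4,0],0,255]]' >/dev/null; python3 -c "
from h import *
st()"
```

```text
t3.95 W [ 0.4559 -0.0469  0.0356] C [-100.4   49.6   35.6] yang 85.41 tilt 0.04 Fclamp xyz [-2.8  3.1  7.6] w 0.005 j7 1.68
t4.15 W [ 0.4542 -0.0552  0.0348] C [-101.3   41.2   34.8] yang 85.46 tilt 0.19 Fclamp xyz [-7.1 10.7 17.4] w 0.001 j7 1.70
```

```bash
python3 -m crank '[[[0,-0.3,0],0,255],[[0,0,0],0,255]]' >/dev/null; python3 -c "
from h import *
st()"; python3 -m crank '[[[0,-0.3,0],0,255],[[0,0,0],0,255]]' >/dev/null; python3 -c "
from h import *
st()"
```

```text
t4.35 W [ 0.454  -0.0582  0.0347] C [-101.3   38.2   34.7] yang 85.48 tilt 0.17 Fclamp xyz [-6.   7.6 15. ] w 0.004 j7 1.70
t4.55 W [ 0.454  -0.0605  0.0348] C [-101.2   35.9   34.8] yang 85.53 tilt 0.19 Fclamp xyz [-5.8 10.9 14.7] w 0.003 j7 1.71
```

```bash
python3 -m crank '[[[0,0,-0.3],0,255],[[0,0,0],0,255]]' >/dev/null; python3 -c "
from h import *
st()"; python3 -m crank '[[[0,-0.3,0],0,255],[[0,0,0],0,255]]' >/dev/null; python3 -c "
from h import *
st()
im,d=get_image('scene');np.savez('scene2.npz',im=im,d=d); cv2.imwrite(f'pics/scene2.png',cv2.resize(im[160:310,200:360],None,fx=4,fy=4,interpolation=cv2.INTER_CUBIC)[:,:,::-1])
"
```

```text
t4.75 W [ 0.4542 -0.0611  0.0375] C [-100.9   35.3   37.5] yang 85.51 tilt 0.12 Fclamp xyz [-2.4  7.2  4.5] w 0.008 j7 1.71
t4.95 W [ 0.4544 -0.0641  0.0375] C [-100.5   32.3   37.5] yang 85.51 tilt 0.12 Fclamp xyz [-1.5  7.4  4.2] w 0.004 j7 1.71
```

View pics/scene2.png

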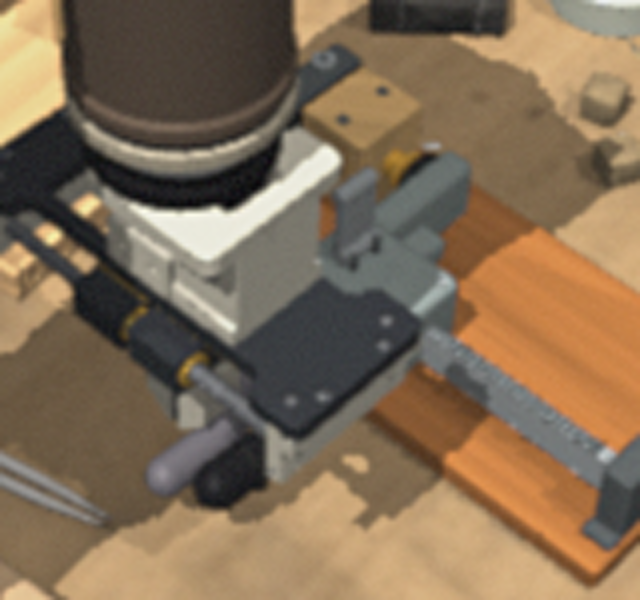

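```bash
python3 -m crank '[[[0,-0.3,-0.1],0,255],[[0,0,0],0,255]]' >/dev/null; python3 -c "
from h import *
st()"; python3 -m crank '[[[0,-0.2,0],0,255],[[0,0,0],0,255]]' >/dev/null; python3 -c "
from h import *
st()
"
```

```text
t5.20 W [ 0.4542 -0.0659  0.0384] C [-100.5   30.5   38.4] yang 85.57 tilt 0.19 Fclamp xyz [-2.6 12.4  3.7] w 0.006 j7 1.72
t5.40 W [ 0.4541 -0.0664  0.0384] C [-100.6   30.    38.4] yang 85.66 tilt 0.27 Fclamp xyz [-2.1 17.8  4.9] w 0.007 j7 1.72
```

```bash
python3 -m crank '[[[0,1.5,0],0,255],[[0,2,0],0,255],[[0,1.7,0],0,255],[[0,0,0],0,255]]' >/dev/null; python3 -c "
from h import *
st()
P=[]
for n in ['scene','side']:
    im,d=get_image(n); np.savez(n+'3.npz',im=im,d=d)
    P,u,v=pts(n,d); C=toC(P)*1000
    m=(abs(C[:,0])<14)&(abs(C[:,2]-59.5)<2.5)&(C[:,1]>-60)&(C[:,1]<70); print('case y',np.percentile(C[m,1],[2,98]))
    m=(abs(C[:,0])<12)&(abs(C[:,2]-90)<12)&(abs(C[:,1]-25)<30); print('lever',np.percentile(C[m,1],[10,50,97]).round(1))
    for x in range(-140,-100,10):
        m=(C[:,0]>x)&(C[:,0]<x+10)&(C[:,2]>30)&(C[:,2]<48)&(C[:,1]>8)&(C[:,1]<90); print(x,np.percentile(C[m,1],[3,97]).round(1) if m.sum()>3 else 0)
"
```

```text
t5.80 W [ 0.4584 -0.0169  0.0383] C [-100.3   79.7   38.3] yang 85.58 tilt 0.05 Fclamp xyz [ 0.2 -0.3  0.1] w 0.003 j7 1.61
case y [-13.33073204  43.97606219]
lever [28.2 29.1 32.8]
-140 [56.1 69.6]
-130 [51.1 68.2]
-120 [45.9 85.8]
-110 [42.2 63.5]
case y [-14.04024583  38.27559592]
lever [27.5 29.  31.7]
-140 0
-130 0
-120 [48.9 59.1]
-110 [41.9 72.6]
```

```bash
python3 -m crank '[[[0,-1,0],0,255],[[0,-0.8,0],0,255],[[0,-0.6,0],0,255],[[0,-0.4,0],0,255]]' >/dev/null; python3 -c "
from h import *
st()"; python3 -m crank '[[[0,-0.4,0],0,255],[[0,-0.2,0],0,255]]' >/dev/null; python3 -c "
from h import *
st()"; python3 -m crank '[[[0,-0.4,0],0,255],[[0,-0.2,0],0,255]]' >/dev/null; python3 -c "
from h import *
st()"
```

```text
t6.30 W [ 0.4552 -0.0472  0.0384] C [-101.    49.2   38.4] yang 85.32 tilt 0.09 Fclamp xyz [-3.8  7.   4.5] w 0.005 j7 1.67
t6.50 W [ 0.4545 -0.0522  0.0384] C [-101.3   44.2   38.4] yang 85.40 tilt 0.14 Fclamp xyz [-3.2  9.8  4.6] w 0.007 j7 1.69
t6.70 W [ 0.4543 -0.0568  0.0384] C [-101.2   39.6   38.4] yang 85.49 tilt 0.19 Fclamp xyz [-3.3 15.9  4.4] w 0.003 j7 1.70
```

```bash
python3 -m crank '[[[0,-0.1,0],0,255],[[0,0,0],0,255]]' >/dev/null; python3 -c "
from h import *
st()"; python3 -m crank '[[[0,-0.1,0],0,255],[[0,0,0],0,255]]' >/dev/null; python3 -c "
from h import *
st()"
```

```text
t6.90 W [ 0.4543 -0.0573  0.0384] C [-101.1   39.1   38.4] yang 85.52 tilt 0.21 Fclamp xyz [-3.8 14.4  4.2] w 0.006 j7 1.70
t7.10 W [ 0.4542 -0.058   0.0384] C [-101.1   38.4   38.4] yang 85.55 tilt 0.22 Fclamp xyz [-3.5 15.7  5.4] w -0.000 j7 1.70
```

```bash
python3 -m crank '[[[0,-0.1,0],0,255],[[0,0,0],0,255]]' >/dev/null; python3 -c "
from h import *
st()
for n in ['scene','side']:
    im,d=get_image(n); np.savez(n+'4.npz',im=im,d=d); cv2.imwrite(f'pics/{n}4.png',cv2.resize(im[160:260,240:360] if n=='scene' else im[190:290,220:340],None,fx=5,fy=5,interpolation=cv2.INTER_CUBIC)[:,:,::-1])
    P,u,v=pts(n,d); C=toC(P)*1000
    m=(abs(C[:,0])<12)&(abs(C[:,2]-90)<12)&(abs(C[:,1]-25)<30); print('lever',np.percentile(C[m,1],[10,50,97]).round(1))
"
```

```text
t7.30 W [ 0.4543 -0.0588  0.0384] C [-101.    37.6   38.4] yang 85.56 tilt 0.22 Fclamp xyz [-2.6 16.3  4. ] w 0.002 j7 1.71
lever [31.1 32.5 37.1]
lever [30.6 32.1 34.8]
```

View pics/scene4.png

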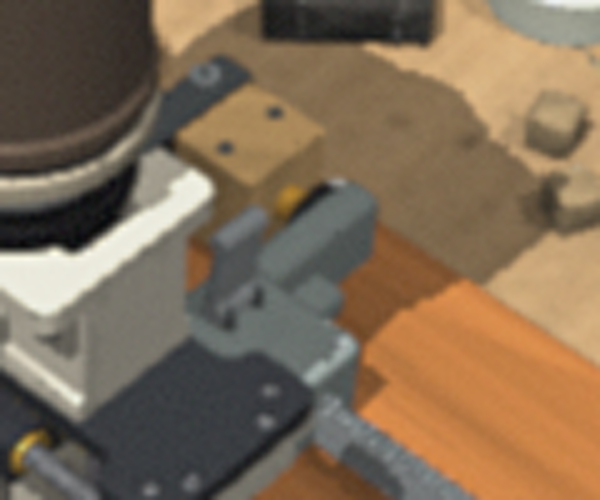

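View pics/side4.png

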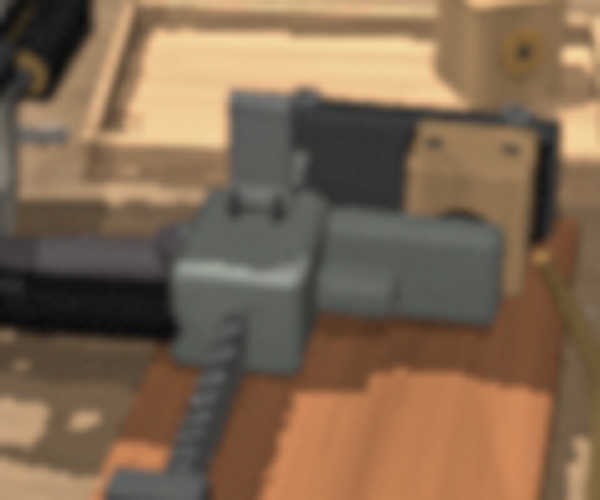

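```bash
python3 -c "
from h import *
for k in '034':
  for n in ['scene','side']:
    d=np.load(n+k+'.npz')['d']
    P,u,v=pts(n,d); C=toC(P)*1000
    m=(abs(C[:,0])<14)&(abs(C[:,2]-59.5)<2.5)&(C[:,1]>-40)&(C[:,1]<70); 
    b=(abs(C[:,0])<20)&(abs(C[:,2]-52)<4)&(C[:,1]>-40)&(C[:,1]<0)
    a=(abs(C[:,0]-60)<20)&(abs(C[:,2]-45)<8)&(C[:,1]>5)&(C[:,1]<45)
    print(k,n,'case',np.percentile(C[m,1],[2,10,98]).round(1),'back',np.percentile(C[b,1],[50]).round(1),b.sum(),'arm back',np.percentile(C[a,1],[10,50]).round(1),a.sum())
"
```

```text
0 scene case [-21.  -18.2  38.8] back [-21.6] 38 arm back [11.6 21.9] 105
0 side case [-22.2 -19.8  29.4] back [-21.6] 104 arm back [11.3 21.7] 219
3 scene case [-13.3 -10.2  44. ] back [-14.1] 51 arm back [18.8 29.6] 97
3 side case [-14.  -11.3  38.3] back [-14.2] 108 arm back [18.5 29.6] 211
4 scene case [-7.8 -4.3 52.4] back [-8.4] 29 arm back [24.  35.2] 96
4 side case [-7.7 -5.6 41.7] back [-8.2] 102 arm back [24.4 35.3] 217
```

```bash
python3 -m crank '[[[0,-0.2,0],0,255],[[0,0,0],0,255]]' >/dev/null; python3 -c "
from h import *
st()"; python3 -m crank '[[[0,-0.2,0],0,255],[[0,0,0],0,255]]' >/dev/null; python3 -c "
from h import *
st()"
```

```text
t7.60 W [ 0.4543 -0.0598  0.0385] C [-100.9   36.6   38.5] yang 85.61 tilt 0.28 Fclamp xyz [-3.9 19.9  5.3] w 0.008 j7 1.71
t7.80 W [ 0.4543 -0.0603  0.0385] C [-100.9   36.1   38.5] yang 85.71 tilt 0.36 Fclamp xyz [-2.9 24.6  5.8] w 0.007 j7 1.71
```

```bash
python3 -m crank '[[[0,2,0],0,255],[[0,2,0],0,255],[[0,1.4,0],0,255],[[0,0,0],0,255]]' >/dev/null
cat > hd.py <<'E'
from h import *
import sys
k=sys.argv[1]
st()
for n in ['scene','side']:
    im,d=get_image(n); np.savez(n+k+'.npz',im=im,d=d); cv2.imwrite(f'pics/{n}{k}.png',cv2.resize(im[160:260,240:360] if n=='scene' else im[190:290,220:340],None,fx=5,fy=5,interpolation=cv2.INTER_CUBIC)[:,:,::-1])
    P,u,v=pts(n,d); C=toC(P)*1000
    b=(abs(C[:,0])<20)&(abs(C[:,2]-52)<4)&(C[:,1]>-100)&(C[:,1]<10)
    a=(abs(C[:,0]-60)<20)&(abs(C[:,2]-45)<8)&(C[:,1]>5)&(C[:,1]<45)
    l=(abs(C[:,0])<10)&(abs(C[:,2]-92)<4)&(C[:,1]<60)&(C[:,1]>-100)
    f=(abs(C[:,0]-69)<14)&(C[:,2]>30)&(C[:,2]<56)&(C[:,1]>45)&(C[:,1]<64)&((im[v,u,0].astype(int)-im[v,u,2])>60)
    print(n,'back %.1f'%np.median(C[b,1]),b.sum(),'arm back',np.percentile(C[a,1],[10,50]).round(1),'lever %.1f'%np.median(C[l,1]),'flange',np.percentile(C[f,1],[10,50,90]).round(1) if f.sum()>3 else 0,f.sum())
    j=(abs(C[:,2]-66)<1.5)&(abs(C[:,0]-69)<28)&(C[:,1]>50)&(C[:,1]<106); 
    if j.sum()>50: print('   jig',np.percentile(C[j,:2],[2,50,98],axis=0).round(1).tolist())
E
python3 hd.py 5
```

```text
t8.20 W [ 0.4591 -0.0111  0.0384] C [-100.1   85.6   38.4] yang 85.50 tilt 0.03 Fclamp xyz [-0.5  0.4 -0.9] w 0.005 j7 1.60
scene back -10.5 64 arm back [22.5 33.4] lever 32.8 flange [60.1 61.2 62.5] 14
   jig [[47.1, 70.3], [68.5, 87.2], [89.7, 104.8]]
side back -10.1 94 arm back [23.  33.5] lever 32.9 flange 0 0
   jig [[49.5, 70.2], [70.0, 86.6], [91.0, 105.2]]
```

View pics/scene5.png

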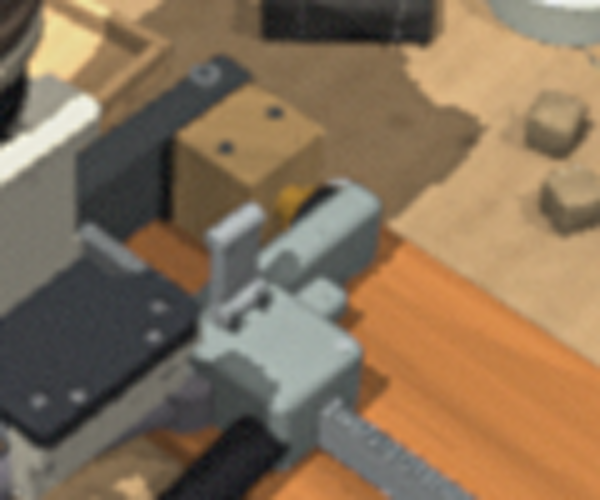

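```bash
python3 -m crank '[[[0,-1,0],0,255],[[0,-1,0],0,255],[[0,-0.6,0],0,255],[[0,-0.4,0],0,255],[[0,-0.2,0],0,255]]' >/dev/null; python3 -c "
from h import *
st()"; python3 -m crank '[[[0,-0.4,0],0,255],[[0,-0.2,0],0,255]]' >/dev/null; python3 -c "
from h import *
st()"; python3 -m crank '[[[0,-0.2,0],0,255],[[0,-0.1,0],0,255]]' >/dev/null; python3 -c "
from h import *
st()"
```

```text
t8.80 W [ 0.4553 -0.0437  0.0384] C [-101.2   52.7   38.4] yang 85.36 tilt 0.12 Fclamp xyz [-4.1  6.7  3.7] w 0.003 j7 1.67
t9.00 W [ 0.4548 -0.0484  0.0384] C [-101.3   48.    38.4] yang 85.46 tilt 0.17 Fclamp xyz [-3.3 13.2  4.2] w 0.007 j7 1.68
t9.20 W [ 0.4546 -0.0508  0.0384] C [-101.3   45.6   38.4] yang 85.50 tilt 0.19 Fclamp xyz [-4.2 13.1  4.1] w 0.006 j7 1.69
```

```bash
python3 -m crank '[[[0,-0.2,0],0,255],[[0,-0.1,0],0,255]]' >/dev/null; python3 -c "
from h import *
st()"; python3 -m crank '[[[0,-0.1,0],0,255],[[0,0,0],0,255]]' >/dev/null; python3 -c "
from h import *
st()"; python3 -m crank '[[[0,-0.1,0],0,255],[[0,0,0],0,255]]' >/dev/null; python3 -c "
from h import *
st()"
```

```text
t9.40 W [ 0.4545 -0.053   0.0384] C [-101.2   43.4   38.4] yang 85.55 tilt 0.22 Fclamp xyz [-3.6 16.1  4.1] w 0.006 j7 1.69
t9.60 W [ 0.4545 -0.0539  0.0384] C [-101.2   42.5   38.4] yang 85.56 tilt 0.23 Fclamp xyz [-3.1 16.   3.8] w 0.004 j7 1.69
t9.80 W [ 0.4545 -0.0547  0.0384] C [-101.1   41.7   38.4] yang 85.57 tilt 0.23 Fclamp xyz [-3.6 15.5  4.4] w 0.001 j7 1.70
```

```bash
python3 -m crank '[[[0,-0.1,0],0,255],[[0,0,0],0,255]]' >/dev/null; python3 -c "
from h import *
st()"; python3 -m crank '[[[0,-0.1,0],0,255],[[0,0,0],0,255]]' >/dev/null; python3 hd.py 6
```

```text
t10.00 W [ 0.4546 -0.0556  0.0385] C [-100.9   40.8   38.5] yang 85.58 tilt 0.23 Fclamp xyz [-2.5 16.9  5.4] w 0.006 j7 1.70
t10.20 W [ 0.4546 -0.0558  0.0385] C [-100.9   40.6   38.5] yang 85.63 tilt 0.27 Fclamp xyz [-3.5 19.5  5.5] w 0.005 j7 1.70
scene back -4.4 38 arm back [29.9 40.3] lever 35.6 flange 0 0
   jig [[47.4, 70.3], [67.9, 86.7], [90.0, 105.0]]
side back -3.5 100 arm back [29.3 39.9] lever 34.9 flange 0 0
   jig [[49.3, 69.8], [71.0, 86.1], [90.8, 105.2]]
```

View pics/scene6.png

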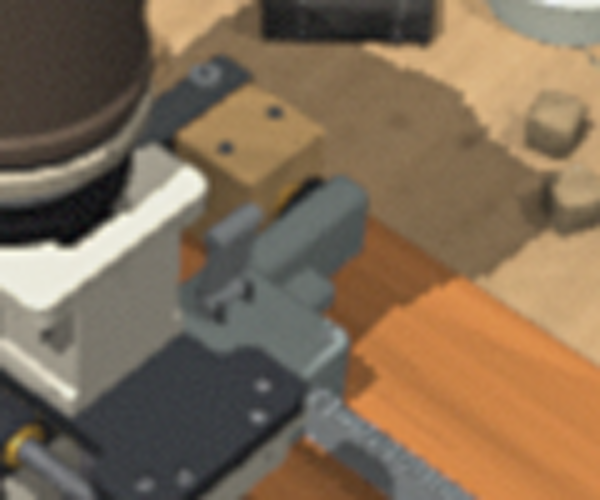

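```bash
python3 -m crank '[[[0,2,0],0,255],[[0,2,0],0,255],[[0,1,0],0,255],[[0,0,0],0,255]]' >/dev/null; python3 hd.py 7
```

```text
t10.70 W [ 0.4592 -0.0094  0.0384] C [-100.2   87.3   38.4] yang 85.49 tilt 0.01 Fclamp xyz [ 0.3 -1.1  0.3] w 0.008 j7 1.60
scene back -6.5 75 arm back [27.  37.3] lever 36.5 flange 0 2
   jig [[47.2, 70.8], [68.8, 86.7], [89.2, 105.3]]
side back -6.1 105 arm back [27.5 37.3] lever 37.0 flange 0 0
   jig [[49.6, 69.6], [70.5, 86.0], [90.7, 105.1]]
```

View pics/scene7.png

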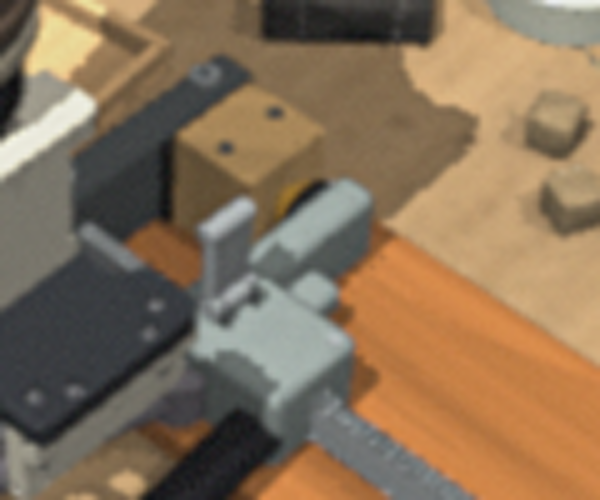

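```bash
python3 -m crank '[[[0,-1,0],0,255],[[0,-1,0],0,255],[[0,-0.6,0],0,255],[[0,-0.2,0],0,255]]' >/dev/null; python3 -c "
from h import *
st()"; python3 -m crank '[[[0,-0.2,0],0,255],[[0,-0.2,0],0,255]]' >/dev/null; python3 -c "
from h import *
st()"; python3 -m crank '[[[0,-0.1,0],0,255],[[0,-0.1,0],0,255]]' >/dev/null; python3 -c "
from h import *
st()"
```

```text
t11.20 W [ 0.456  -0.0386  0.0384] C [-101.    57.9   38.4] yang 85.30 tilt 0.08 Fclamp xyz [-2.4  7.6  3.7] w 0.008 j7 1.65
t11.40 W [ 0.4555 -0.0414  0.0384] C [-101.2   55.1   38.4] yang 85.39 tilt 0.13 Fclamp xyz [-3.6  8.2  4.7] w 0.007 j7 1.66
t11.60 W [ 0.4553 -0.043   0.0384] C [-101.3   53.5   38.4] yang 85.42 tilt 0.15 Fclamp xyz [-3.7 10.   5.5] w 0.001 j7 1.67
```

```bash
python3 -m crank '[[[0,-0.1,0],0,255],[[0,0,0],0,255]]' >/dev/null; python3 -c "
from h import *
st()"; python3 -m crank '[[[0,-0.1,0],0,255],[[0,0,0],0,255]]' >/dev/null; python3 -c "
from h import *
st()"; python3 -m crank '[[[0,-0.1,0],0,255],[[0,0,0],0,255]]' >/dev/null; python3 -c "
from h import *
st()"
```

```text
t11.80 W [ 0.4553 -0.0435  0.0384] C [-101.3   52.9   38.4] yang 85.45 tilt 0.16 Fclamp xyz [-3.2 10.5  4.9] w 0.005 j7 1.67
t12.00 W [ 0.4552 -0.0442  0.0384] C [-101.3   52.2   38.4] yang 85.47 tilt 0.18 Fclamp xyz [-3.8 11.2  3.9] w 0.004 j7 1.67
t12.20 W [ 0.4551 -0.0451  0.0384] C [-101.3   51.3   38.4] yang 85.48 tilt 0.18 Fclamp xyz [-4.2 11.9  3.4] w 0.005 j7 1.67
```

```bash
python3 -m crank '[[[0,-0.1,0],0,255],[[0,0,0],0,255]]' >/dev/null; python3 -c "
from h import *
st()"; python3 -m crank '[[[0,-0.1,0],0,255],[[0,0,0],0,255]]' >/dev/null; python3 -c "
from h import *
st()"; python3 -m crank '[[[0,-0.1,0],0,255],[[0,0,0],0,255]]' >/dev/null; python3 hd.py 8
```

```text
t12.40 W [ 0.455  -0.0461  0.0384] C [-101.3   50.3   38.4] yang 85.48 tilt 0.18 Fclamp xyz [-3.5 11.9  3.8] w 0.006 j7 1.68
t12.60 W [ 0.4549 -0.0469  0.0384] C [-101.4   49.5   38.4] yang 85.50 tilt 0.19 Fclamp xyz [-3.3 12.9  4. ] w 0.006 j7 1.68
t12.80 W [ 0.4549 -0.0477  0.0384] C [-101.3   48.7   38.4] yang 85.51 tilt 0.20 Fclamp xyz [-4.  12.8  4.1] w 0.003 j7 1.68
scene back -1.9 41 arm back [31. 42.] lever 41.6 flange 0 0
   jig [[47.8, 70.1], [67.7, 87.8], [90.1, 104.8]]
side back -1.5 107 arm back [31.4 41.9] lever 41.9 flange 0 0
   jig [[49.8, 69.3], [70.1, 86.3], [90.9, 105.1]]
```

View pics/scene8.png

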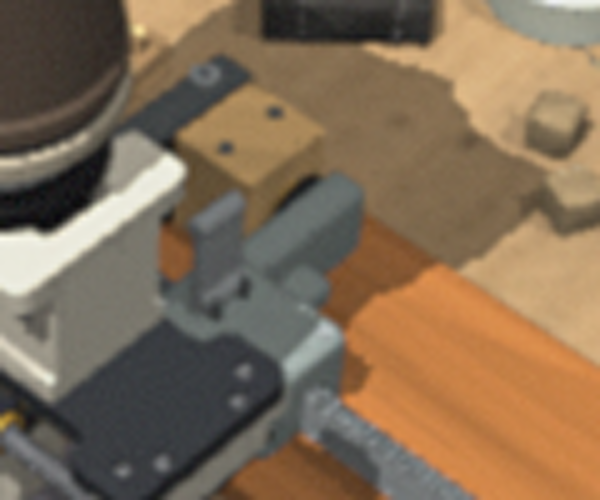

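```bash
python3 -m crank '[[[0,-0.1,0],0,255],[[0,0,0],0,255]]' >/dev/null; python3 -c "
from h import *
st()"; python3 -m crank '[[[0,-0.1,0],0,255],[[0,0,0],0,255]]' >/dev/null; python3 -c "
from h import *
st()"; python3 -m crank '[[[0,-0.1,0],0,255],[[0,0,0],0,255]]' >/dev/null;  python3 -c "
from h import *
st()"
```

```text
t13.10 W [ 0.4548 -0.0484  0.0384] C [-101.3   48.    38.4] yang 85.52 tilt 0.21 Fclamp xyz [-3.6 14.5  3.9] w 0.006 j7 1.68
t13.30 W [ 0.4548 -0.0492  0.0384] C [-101.3   47.2   38.4] yang 85.54 tilt 0.22 Fclamp xyz [-2.9 15.4  3.6] w 0.002 j7 1.68
t13.50 W [ 0.4549 -0.0501  0.0384] C [-101.1   46.4   38.4] yang 85.55 tilt 0.22 Fclamp xyz [-4.3 16.4  4. ] w 0.004 j7 1.69
```

```bash
python3 -m crank '[[[0,-0.1,0],0,255],[[0,0,0],0,255]]' >/dev/null; python3 -c "
from h import *
st()"; python3 -m crank '[[[0,-0.1,0],0,255],[[0,0,0],0,255]]' >/dev/null; python3 hd.py 9
```

```text
t13.70 W [ 0.4549 -0.051   0.0385] C [-101.    45.4   38.5] yang 85.55 tilt 0.22 Fclamp xyz [-3.2 16.4  5.9] w 0.002 j7 1.69
t13.90 W [ 0.4549 -0.0518  0.0385] C [-100.9   44.7   38.5] yang 85.56 tilt 0.23 Fclamp xyz [-2.8 16.8  4.9] w 0.006 j7 1.69
scene back -6.3 38 arm back [33.8 43.7] lever 38.8 flange 0 0
   jig [[47.0, 70.1], [67.9, 86.8], [89.7, 104.7]]
side back 0.3 98 arm back [32.1 43.3] lever 39.4 flange 0 0
   jig [[49.7, 69.7], [70.0, 86.8], [90.7, 105.4]]
```

View pics/scene9.png

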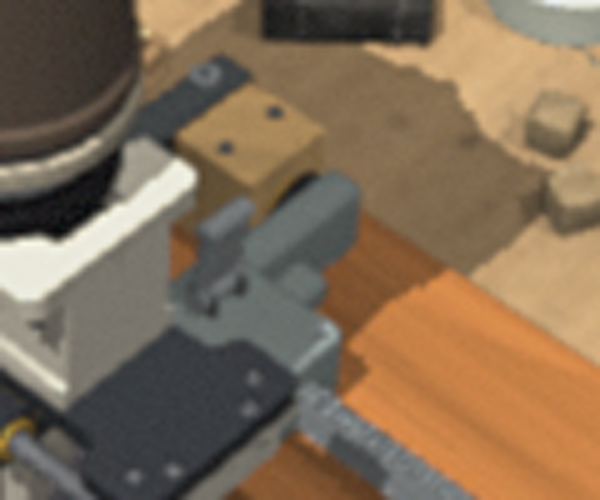

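```bash
python3 -m crank '[[[0,-0.1,0],0,255],[[0,0,0],0,255]]' >/dev/null; python3 -c "
from h import *
st()"; python3 -m crank '[[[0,2,0],0,255],[[0,2,0],0,255],[[0,0.5,0],0,255],[[0,0,0],0,255]]' >/dev/null; python3 hd.py 10
```

```text
t14.20 W [ 0.4549 -0.052   0.0385] C [-100.9   44.4   38.5] yang 85.61 tilt 0.27 Fclamp xyz [-3.2 19.7  4.5] w 0.001 j7 1.69
t14.60 W [ 0.459  -0.0113  0.0384] C [-100.2   85.3   38.4] yang 85.43 tilt 0.02 Fclamp xyz [-0.1  0.3  0.1] w 0.007 j7 1.60
scene back -2.5 61 arm back [30.8 41.5] lever 41.2 flange 0 0
   jig [[47.7, 70.1], [67.8, 87.8], [89.3, 105.4]]
side back -2.3 98 arm back [30.7 41.2] lever 40.8 flange 0 0
   jig [[49.7, 69.3], [70.3, 86.5], [90.8, 105.0]]
```

Run:
```python
import numpy as np,cv2
a=[]
for k in ['0','5','7','10']:
    im=np.load(f'scene{k}.npz')['im'][185:225,280:325]; a.append(cv2.resize(im,None,fx=8,fy=8,interpolation=cv2.INTER_CUBIC))
cv2.imwrite('pics/cmp.png',np.vstack([np.hstack(a[:2]),np.hstack(a[2:])])[:,:,::-1])
```

```text
(no output)
```

View pics/cmp.png

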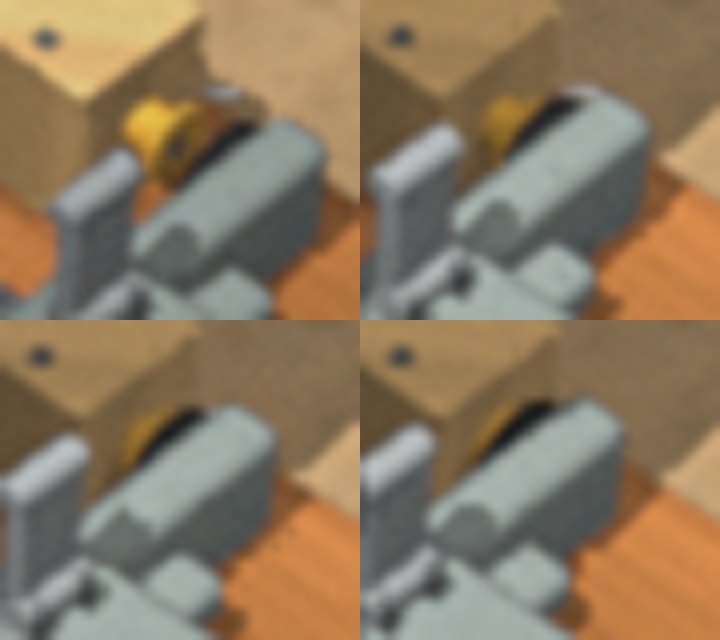

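```bash
python3 -m crank '[[[0,-1,0],0,255],[[0,-0.8,0],0,255],[[0,-0.3,0],0,255],[[0,0,0],0,255]]' >/dev/null; python3 -c "
from h import *
st()"; python3 -m crank '[[[0,-0.2,0],0,255],[[0,0,0],0,255]]' >/dev/null; python3 -c "
from h import *
st()"; python3 -m crank '[[[0,-0.2,0],0,255],[[0,0,0],0,255]]' >/dev/null; python3 -c "
from h import *
st()"
```

```text
t15.10 W [ 0.4567 -0.0325  0.0385] C [-100.8   64.    38.5] yang 85.31 tilt 0.05 Fclamp xyz [-1.3  4.   2.3] w 0.005 j7 1.64
t15.30 W [ 0.4564 -0.0337  0.0384] C [-101.    62.8   38.4] yang 85.37 tilt 0.09 Fclamp xyz [-2.1  6.3  2.7] w -0.001 j7 1.65
t15.50 W [ 0.4561 -0.0354  0.0384] C [-101.1   61.1   38.4] yang 85.39 tilt 0.11 Fclamp xyz [-3.4  7.2  4.4] w 0.007 j7 1.65
```

```bash
python3 -m crank '[[[0,-0.2,0],0,255],[[0,0,0],0,255]]' >/dev/null; python3 -c "
from h import *
st()"; python3 -m crank '[[[0,-0.2,0],0,255],[[0,0,0],0,255]]' >/dev/null; python3 -c "
from h import *
st()"; python3 -m crank '[[[0,-0.1,0],0,255],[[0,0,0],0,255]]' >/dev/null; python3 -c "
from h import *
st()"; python3 -m crank '[[[0,-0.1,0],0,255],[[0,0,0],0,255]]' >/dev/null; python3 -c "
from h import *
st()"
```

```text
t15.70 W [ 0.456  -0.0372  0.0384] C [-101.1   59.3   38.4] yang 85.41 tilt 0.11 Fclamp xyz [-2.6  7.5  5.1] w 0.003 j7 1.65
t15.90 W [ 0.4558 -0.0386  0.0384] C [-101.2   57.9   38.4] yang 85.44 tilt 0.15 Fclamp xyz [-3.9  9.5  4.8] w 0.005 j7 1.66
t16.10 W [ 0.4557 -0.0392  0.0384] C [-101.3   57.3   38.4] yang 85.46 tilt 0.17 Fclamp xyz [-3.9 11.4  4.3] w 0.000 j7 1.66
t16.30 W [ 0.4556 -0.0398  0.0384] C [-101.3   56.6   38.4] yang 85.49 tilt 0.18 Fclamp xyz [-3.  12.   5.2] w 0.001 j7 1.66
```

```bash
python3 -m crank '[[[0,-0.1,0],0,255],[[0,0,0],0,255]]' >/dev/null; python3 -c "
from h import *
st()"; python3 -m crank '[[[0,-0.1,0],0,255],[[0,0,0],0,255]]' >/dev/null; python3 -c "
from h import *
st()"; python3 -m crank '[[[0,-0.1,0],0,255],[[0,0,0],0,255]]' >/dev/null; python3 -c "
from h import *
st()"
```

```text
t16.50 W [ 0.4555 -0.0404  0.0384] C [-101.3   56.    38.4] yang 85.51 tilt 0.20 Fclamp xyz [-4.2 13.4  4.5] w 0.005 j7 1.66
t16.70 W [ 0.4554 -0.0412  0.0384] C [-101.3   55.3   38.4] yang 85.54 tilt 0.21 Fclamp xyz [-4.  14.9  4.1] w 0.008 j7 1.67
t16.90 W [ 0.4554 -0.0418  0.0384] C [-101.3   54.6   38.4] yang 85.56 tilt 0.23 Fclamp xyz [-3.9 15.2  4.5] w 0.002 j7 1.67
```

```bash
python3 -m crank '[[[0,-0.1,0],0,255],[[0,0,0],0,255]]' >/dev/null; python3 -c "
from h import *
st()"; python3 -m crank '[[[0,-0.1,0],0,255],[[0,0,0],0,255]]' >/dev/null; python3 hd.py 11
```

```text
t17.10 W [ 0.4554 -0.0425  0.0384] C [-101.3   54.    38.4] yang 85.58 tilt 0.24 Fclamp xyz [-3.6 17.1  5. ] w 0.003 j7 1.67
t17.30 W [ 0.4553 -0.0432  0.0384] C [-101.3   53.2   38.4] yang 85.60 tilt 0.26 Fclamp xyz [-4.2 19.5  4.8] w 0.004 j7 1.67
scene back 0.5 56 arm back [33.7 43.8] lever 39.6 flange 0 0
   jig [[47.1, 70.3], [67.1, 87.4], [89.3, 105.1]]
side back 0.2 98 arm back [32.1 43.6] lever 39.1 flange 0 0
   jig [[49.3, 69.8], [69.9, 86.3], [91.3, 105.4]]
```

```bash
python3 -m crank '[[[0,-0.1,0],0,255],[[0,0,0],0,255]]' >/dev/null; python3 -c "
from h import *
st()"; python3 -m crank '[[[0,-0.1,0],0,255],[[0,0,0],0,255]]' >/dev/null; python3 -c "
from h import *
st()"
```

```text
t17.60 W [ 0.4552 -0.0439  0.0384] C [-101.3   52.6   38.4] yang 85.62 tilt 0.27 Fclamp xyz [-4.2 19.3  4. ] w 0.004 j7 1.68
t17.80 W [ 0.4552 -0.0446  0.0384] C [-101.3   51.8   38.4] yang 85.63 tilt 0.29 Fclamp xyz [-3.6 20.9  3.9] w 0.006 j7 1.68
```

```bash
python3 -m crank '[[[0,-0.1,0],0,255],[[0,0,0],0,255]]' >/dev/null; python3 hd.py 12
python3 - <<'E'
import numpy as np,cv2
a=[]
for k in ['9','11','12']:
    im=np.load(f'scene{k}.npz')['im'][185:225,280:325]; a.append(cv2.resize(im,None,fx=6,fy=6,interpolation=cv2.INTER_CUBIC))
cv2.imwrite('pics/cmp2.png',np.hstack(a)[:,:,::-1])
E
```

```text
t18.00 W [ 0.4551 -0.0453  0.0384] C [-101.3   51.1   38.4] yang 85.65 tilt 0.30 Fclamp xyz [-3.6 21.8  4.7] w 0.004 j7 1.68
scene back 0.5 50 arm back [33.1 44.1] lever 39.2 flange 0 0
   jig [[46.9, 70.6], [68.1, 88.1], [89.1, 105.1]]
side back 0.7 105 arm back [31.6 43.5] lever 38.8 flange 0 0
   jig [[49.8, 69.6], [70.7, 85.5], [90.9, 105.2]]
```

View pics/cmp2.png

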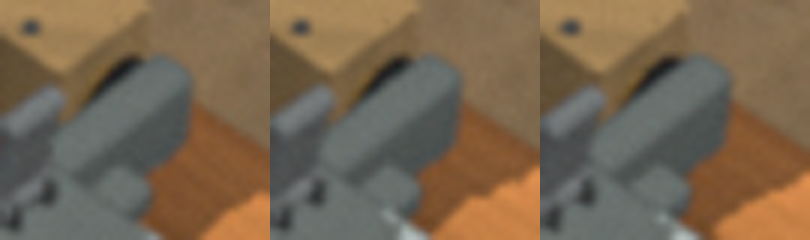

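```bash
python3 -m crank '[[[0,-0.1,0],0,255],[[0,0,0],0,255]]' >/dev/null; python3 -c "
from h import *
st()"; python3 -m crank '[[[0,1.5,0],0,255],[[0,2,0],0,255],[[0,1.0,0],0,255],[[0,0,-2],0,255],[[0,0,-4],0,255]]' >/dev/null; python3 hd.py 13
```

```text
t18.30 W [ 0.455  -0.046   0.0384] C [-101.3   50.4   38.4] yang 85.67 tilt 0.32 Fclamp xyz [-3.5 23.   4.3] w 0.007 j7 1.68
t18.80 W [ 0.4575 -0.0067  0.0972] C [-102.2   89.8   97.2] yang 85.39 tilt 0.30 Fclamp xyz [0.7 0.3 0.7] w 0.002 j7 1.54
scene back -2.6 68 arm back [31.1 41.4] lever 40.8 flange 0 0
   jig [[47.9, 70.1], [68.6, 87.1], [89.7, 105.4]]
side back -2.2 98 arm back [31.  41.3] lever 40.9 flange 0 0
   jig [[49.4, 69.1], [70.4, 85.9], [90.8, 105.1]]
```

View pics/scene13.png

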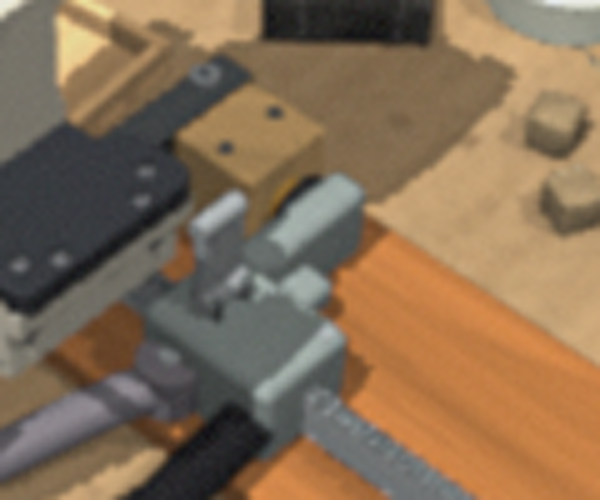

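```bash
python3 -m crank '[[[-3.4,0,0.5],0,255],[[-3.4,-0.5,0.2],0,255],[[-3.4,-0.6,0],0,255],[[0,0,0],0,255]]' >/dev/null; python3 -c "
from h import *
st([0,70,88])"
```

```text
t19.30 W [ 0.5641 -0.0276  0.0912] C [ 5.9 77.8 91.2] yang 85.28 tilt 0.22 Fclamp xyz [-1.2 -0.8 -0.5] w 0.003 j7 1.62
tool delta cm [ 0.59 -0.78  0.32]
```

```bash
python3 -m crank '[[[0.5,-0.6,0.3],0,255],[[0,-0.7,0],0,255],[[0,-0.5,0],0,255]]' >/dev/null; python3 -c "
from h import *
st()"; python3 -m crank '[[[0,-0.5,0],0,255],[[0,-0.4,0],0,255]]' >/dev/null; python3 -c "
from h import *
st()"; python3 -m crank '[[[0,-0.4,0],0,255],[[0,-0.3,0],0,255]]' >/dev/null; python3 -c "
from h import *
st()"
```

```text
t19.60 W [ 0.552  -0.0436  0.0882] C [-4.9 60.9 88.2] yang 85.35 tilt 0.09 Fclamp xyz [-0.  -0.2  0.1] w 0.007 j7 1.65
t19.80 W [ 0.5526 -0.0521  0.0887] C [-3.6 52.5 88.7] yang 85.38 tilt 0.01 Fclamp xyz [0.4 0.4 0.4] w 0.003 j7 1.66
t20.00 W [ 0.5523 -0.0582  0.0885] C [-3.3 46.3 88.5] yang 85.42 tilt 0.05 Fclamp xyz [-1.3  3.6  1.6] w 0.004 j7 1.68
```

```bash
python3 -m crank '[[[0,-0.4,0],0,255],[[0,-0.3,0],0,255]]' >/dev/null; python3 -c "
from h import *
st()"; python3 -m crank '[[[0,-0.4,0],0,255],[[0,-0.3,0],0,255]]' >/dev/null; python3 -c "
from h import *
st()"; python3 -m crank '[[[0,-0.4,0],0,255],[[0,-0.4,0],0,255]]' >/dev/null; python3 -c "
from h import *
st()"
```

```text
t20.20 W [ 0.5518 -0.0655  0.0885] C [-3.3 39.  88.5] yang 85.42 tilt 0.02 Fclamp xyz [-1.4  4.4  1.6] w 0.004 j7 1.69
t20.40 W [ 0.5512 -0.0728  0.0885] C [-3.3 31.6 88.5] yang 85.39 tilt 0.00 Fclamp xyz [-1.9  3.1  2.2] w 0.007 j7 1.70
t20.60 W [ 0.5506 -0.0808  0.0884] C [-3.2 23.7 88.4] yang 85.39 tilt 0.01 Fclamp xyz [-1.3  2.7  3.1] w 0.006 j7 1.72
```

```bash
python3 -m crank '[[[0,-0.8,0],0,255],[[0,-0.8,0],0,255],[[0,-0.8,0],0,255],[[0,-0.8,0],0,255],[[0,-0.8,0],0,255]]' >/dev/null; python3 hd.py 14;  python3 -m crank '[[[0,-0.8,0],0,255],[[0,-0.6,0],0,255],[[0,-0.5,0],0,255]]' >/dev/null; python3 -c "
from h import *
st()"
```

```text
t21.10 W [ 0.5472 -0.1204  0.0884] C [ -3.3 -16.1  88.4] yang 85.41 tilt 0.04 Fclamp xyz [-1.5  5.3  2.9] w 0.003 j7 1.79
t21.45 W [ 0.5457 -0.1397  0.0884] C [ -3.2 -35.4  88.4] yang 85.39 tilt 0.02 Fclamp xyz [-2.5  4.6  3.1] w 0.004 j7 1.83Traceback (most recent call last):
  File "hd.py", line 12, in <module>
    print(n,'back %.1f'%np.median(C[b,1]),b.sum(),'arm back',np.percentile(C[a,1],[10,50]).round(1),'lever %.1f'%np.median(C[l,1]),'flange',np.percentile(C[f,1],[10,50,90]).round(1) if f.sum()>3 else 0,f.sum())
                                                             ~~~~~~~~~~~~~^^^^^^^^^^^^^^^^
    return _quantile_unchecked(
        a, q, axis, out, overwrite_input, method, keepdims, weights)
    return _ureduce(a,
                    func=_quantile_ureduce_func,
    ...<5 lines>...
                    overwrite_input=overwrite_input,
                    method=method)
    r = func(a, **kwargs)
    result = _quantile(arr,
                       quantiles=q,
    ...<2 lines>...
                       out=out,
                       weights=wgt)
    slices_having_nans = np.isnan(arr[-1, ...])
                                  ~~~^^^^^^^^^
IndexError: index -1 is out of bounds for axis 0 with size 0
```

View pics/scene14.png

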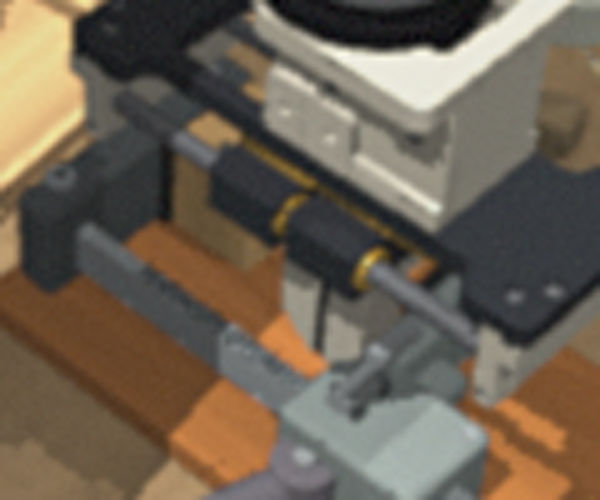

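```bash
python3 -m crank '[[[0,-0.5,0],0,255],[[0,-0.4,0],0,255],[[0,-0.4,0],0,255]]' >/dev/null; python3 -c "
from h import *
st()
for n in ['scene','side']:
    P,u,v=pts(n,np.load(n+'0.npz')['d'])
    m=(P[:,2]>.12)&(P[:,0]>.4)&(P[:,0]<.62)&(P[:,1]<-.2)&(P[:,1]>-.5)
    for z in [.15,.25,.35,.45]:
        k=m&(abs(P[:,2]-z)<.04); print(z,np.percentile(P[k],[1,99],axis=0).round(3).tolist() if k.sum() else 0)
"
```

```text
t21.75 W [ 0.5446 -0.1527  0.0884] C [ -3.2 -48.4  88.4] yang 85.39 tilt 0.02 Fclamp xyz [-2.2  3.4  2.6] w 0.003 j7 1.85
0.15 [[0.442, -0.393, 0.121], [0.513, -0.321, 0.189]]
0.25 [[0.461, -0.384, 0.211], [0.52, -0.321, 0.289]]
0.35 [[0.467, -0.384, 0.311], [0.526, -0.321, 0.389]]
0.45 [[0.473, -0.384, 0.411], [0.532, -0.322, 0.489]]
0.15 [[0.448, -0.395, 0.121], [0.517, -0.336, 0.189]]
0.25 [[0.464, -0.385, 0.211], [0.523, -0.335, 0.289]]
0.35 [[0.47, -0.385, 0.311], [0.529, -0.335, 0.389]]
0.45 [[0.475, -0.385, 0.41], [0.533, -0.335, 0.438]]
```

Lamp stays over 5 cm clear. Continue to the hard stop.

```bash
python3 -m crank '[[[0,-0.4,0],0,255],[[0,-0.3,0],0,255]]' >/dev/null; python3 -c "
from h import *
st()";  python3 -m crank '[[[0,-0.3,0],0,255],[[0,0,0],0,255]]' >/dev/null; python3 -c "
from h import *
st()"; python3 -m crank '[[[0,-0.2,0],0,255],[[0,0,0],0,255]]' >/dev/null; python3 -c "
from h import *
st()"
```

```text
t21.95 W [ 0.5443 -0.1555  0.0883] C [ -3.2 -51.3  88.3] yang 85.54 tilt 0.29 Fclamp xyz [-4.4 21.9  7. ] w 0.008 j7 1.86
t22.15 W [ 0.5443 -0.1556  0.0883] C [ -3.2 -51.4  88.3] yang 85.68 tilt 0.45 Fclamp xyz [-4.7 22.7  8.9] w 0.002 j7 1.87
t22.35 W [ 0.5443 -0.156   0.0883] C [ -3.2 -51.8  88.3] yang 85.76 tilt 0.54 Fclamp xyz [-5.2 27.5 10.1] w 0.002 j7 1.87
```

```bash
python3 -m crank '[[[0,1,0],0,255],[[0,2.5,0],0,255],[[0,2.5,-1],0,255],[[0,3,-4],0,255],[[0,3,-4],0,255]]' >/dev/null; sed -i "s/print(n,'back/if b.sum()<3 or a.sum()<3 or l.sum()<3: print('few',n); continue\n    print(n,'back/" hd.py
python3 - <<'E'
from h import *
st()
for n in ['scene','side']:
    im,d=get_image(n); np.savez(n+'15.npz',im=im,d=d); cv2.imwrite(f'pics/{n}15.png',cv2.resize(im[130:330,140:420] if n=='scene' else im[150:350,150:430],None,fx=2.8,fy=2.8,interpolation=cv2.INTER_CUBIC)[:,:,::-1])
    P,u,v=pts(n,d); C=toC(P)*1000
    b=(abs(C[:,0])<20)&(abs(C[:,2]-52)<4)&(C[:,1]>-120)&(C[:,1]<10)
    print(n,'back',np.percentile(C[b,1],[10,50]))
E
```

```text
t22.85 W [ 0.5534 -0.0449  0.1789] C [ -3.4  59.6 178.9] yang 85.31 tilt 0.11 Fclamp xyz [ 1.5  0.4 -0.4] w 0.005 j7 1.61
scene back [-102.76697009 -102.16362686]
side back [-103.72626173 -102.37841469]
```

View pics/scene15.png

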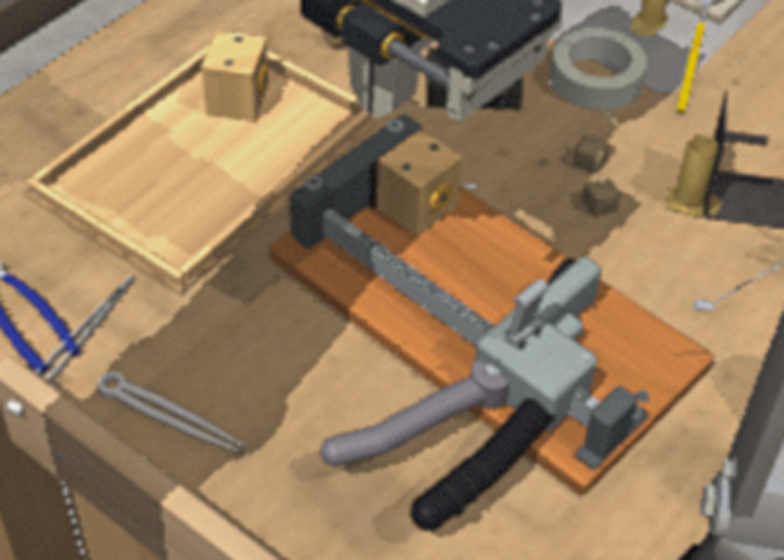

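View pics/side15.png

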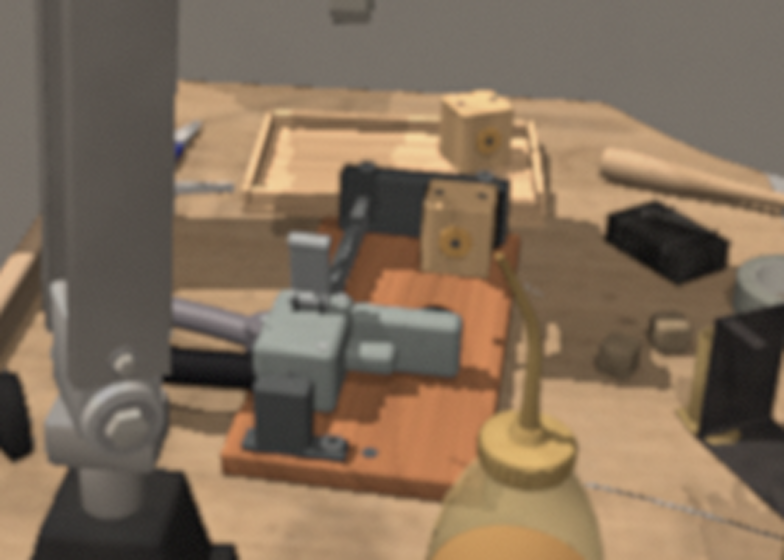

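Run:
```python
from h import *
for n in ['scene','side']:
    a=np.load(n+'15.npz'); P,u,v=pts(n,a['d']); C=toC(P)*1000
    f=(C[:,0]>55)&(C[:,0]<84)&(C[:,2]>20)&(C[:,2]<64)&(C[:,1]>50)&(C[:,1]<80)
    r=np.hypot(C[:,0]-69.5,C[:,2]-42)
    F=f&(r<8); B=f&(r>14)
    # fit plane to block face
    A=np.c_[C[B][:,[0,2]],np.ones(B.sum())]; w,*_=np.linalg.lstsq(A,C[B,1],rcond=None)
    res=C[B,1]-A@w; 
    Bm=abs(res)<2; w,*_=np.linalg.lstsq(A[Bm],C[B,1][Bm],rcond=None)
    print(n,F.sum(),B.sum(),'slope',w.round(3),'proud',(np.median(np.c_[C[F][:,[0,2]],np.ones(F.sum())]@w-C[F,1])).round(2))
    # block top & orientation
    m=(abs(C[:,2]-66)<2)&(abs(C[:,0]-69)<32)&(C[:,1]>50)&(C[:,1]<107.5)
    print('top rect',cv2.minAreaRect(C[m,:2].astype(np.float32)))
```

```text
scene 28 79 slope [ 1.0000e-03 -2.0000e-03  7.0422e+01] proud 2.75
top rect ((68.41353607177734, 88.45962524414062), (37.678749084472656, 45.484291076660156), 89.08955383300781)
side 57 180 slope [-1.4000e-02  1.0000e-02  7.0912e+01] proud 2.98
top rect ((70.01010131835938, 86.91735076904297), (39.85597610473633, 44.13913345336914), 88.72039031982422)
```

```bash
python3 -m crank '[[[0,0,0],8.2,70],[[0,0,0],8.2,70],[[0,0,0],8.2,70],[[0,0,0],8.2,70],[[0,0,0],8.2,70]]' >/dev/null; python3 -m crank '[[[0,0,0],8.2,70],[[0,0,0],8.2,70],[[0,0,0],8.2,70],[[0,0,0],8.2,70],[[0,0,0],8.2,70]]' >/dev/null; python3 -m crank '[[[0,0,0],8,70],[[0,0,0],0,70]]' >/dev/null; python3 -c "
from h import *
st([69,89,110])"
```

```text
t24.15 W [ 0.5538 -0.0458  0.1782] C [ -2.9  58.8 178.2] yang -4.78 tilt 0.10 Fclamp xyz [-0.3  0.2  0.3] w 0.723 j7 0.23
tool delta cm [3.04 7.19 6.82]
```

```bash
python3 -m crank '[[[1.5,3.6,2],0,70],[[1.5,3.6,2],0,70],[[0,0,2.5],0,70],[[0,0,0],0,70]]' >/dev/null; python3 -c "
from h import *
st([69,89,32])
im,d=get_image('wrist'); cv2.imwrite('pics/w16.png',im[:,:,::-1])
r=look_for('jig','wrist'); print([(toC(np.array([x['location']]))*1000).round(1).tolist()+[round(x['score'],2)] for x in r[:3]])
P,u,v=pts('wrist',d); C=toC(P)*1000
m=(abs(C[:,2]-66)<2.5)&(abs(C[:,0]-69)<32)&(C[:,1]>50)&(C[:,1]<109)
print(m.sum(),np.percentile(C[m,:2],[1,50,99],axis=0).round(1))
"
```

```text
t24.55 W [ 0.6261 -0.0208  0.1099] C [ 67.1  89.7 109.9] yang -4.37 tilt 0.32 Fclamp xyz [-1.2 -0.4  0.1] w 0.727 j7 0.26
tool delta cm [-0.06  0.23  7.79]
[[[70.1, 91.9, 65.6], 0.9]]
2 [[ 47.7  79.4]
 [ 47.8  94. ]
 [ 48.  108.5]]
```

View pics/w16.png

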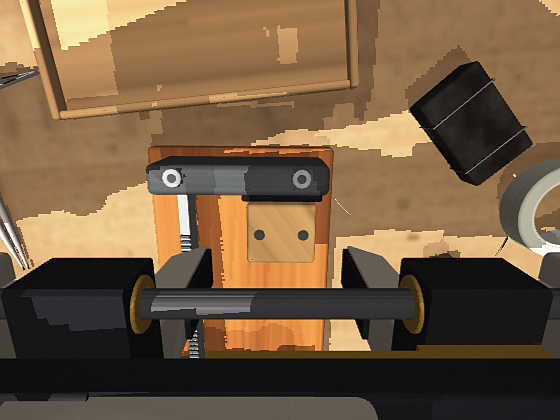

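```bash
python3 -m crank '[[[0,0.2,3],0.3,70],[[0,0,3],0,70],[[0,0,1.5],0,70],[[0,0,0.2],0,70],[[0,0,0],0,70]]' >/dev/null; python3 -c "
from h import *
st([69.5,89,32])"
```

```text
t25.15 W [ 0.6301 -0.0212  0.0376] C [71.1 89.7 37.6] yang -4.91 tilt 0.06 Fclamp xyz [-0.1 -0.3  1. ] w 0.725 j7 0.31
tool delta cm [-0.07 -0.16  0.56]
```

```bash
python3 -m crank '[[[0,-0.1,0.4],0,70],[[0,0,0],0,150],[[0,0,0],0,150],[[0,0,0],0,150],[[0,0,0],0,150]]' 20 >/dev/null; python3 -c "
from h import *
st()"; python3 -m crank '[[[0,0,0],0,200],[[0,0,0],0,200],[[0,0,0],0,200]]' 20 >/dev/null; python3 -c "
from h import *
st()"
```

```text
t25.65 W [ 0.6289 -0.0206  0.0328] C [69.8 90.2 32.8] yang -4.90 tilt 0.03 Fclamp xyz [-0.4  0.1  2.4] w 0.476 j7 0.31
t25.95 W [ 0.6289 -0.0205  0.0328] C [69.8 90.2 32.8] yang -4.90 tilt 0.03 Fclamp xyz [-0.7 -0.   5.1] w 0.478 j7 0.31
```

```bash
python3 -m crank '[[[-0.05,0,-0.3],0,200],[[-0.1,0,-1],0,200],[[0,0,-2],0,200],[[0,0,-3],0,200],[[0,0,-3],0,200]]' >/dev/null; python3 -c "
from h import *
st([0.527,0.139,0.12],world=True,ang=-0)
im,d=get_image('scene'); np.savez('scene17.npz',im=im,d=d); cv2.imwrite('pics/s17.png',cv2.resize(im[130:330,140:420],None,fx=2.8,fy=2.8)[:,:,::-1])"
```

```text
t26.45 W [ 0.6281 -0.0224  0.1266] C [ 69.2  88.3 126.6] yang -4.93 tilt 0.06 Fclamp xyz [ 1.4 -0.4 -1.7] w 0.480 j7 0.24
tool delta cm [ 16.14 -10.11   0.66]
```

View pics/s17.png

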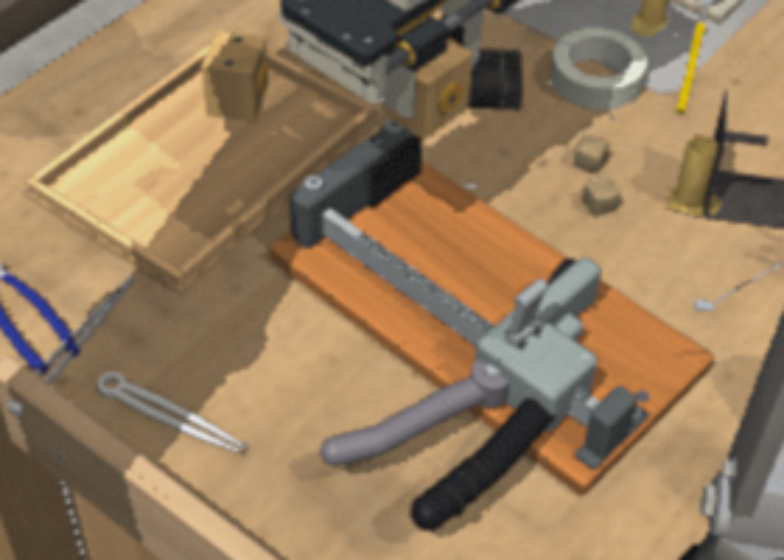

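```bash
python3 -m crank '[[[2,-1.5,0],0,200],[[3.5,-2.6,0],0,200],[[3.5,-2.6,0],0,200],[[3.5,-2.5,0],0,200],[[2.5,-1.8,0],-6,200]]' >/dev/null; python3 -m crank '[[[0,0,0.5],0,200],[[0,0,1],0,200],[[0,0,0],0,200]]' >/dev/null;  python3 -c "
from h import *
st([0.530,0.139,0.06],world=True)"
```

```text
t27.30 W [0.5315 0.1355 0.1094] C [-40.1 237.6 109.4] yang 0.98 tilt 0.10 Fclamp xyz [-1.3  0.3 -2.7] w 0.477 j7 0.05
tool delta cm [ 0.36 -0.14  4.94]
```

```bash
python3 -m crank '[[[0.3,-0.1,2],0,200],[[0,0,2],0,200],[[0,0,1.2],0,200],[[0,0,0.6],0,200],[[0,0,0],0,200]]' >/dev/null;  python3 -c "
from h import *
st([0.530,0.139,0.0235],world=True)
im,d=get_image('side'); P,u,v=pts('side',d)
for n in ['side','scene']:
    im,d=get_image(n); cv2.imwrite(f'pics/{n}18.png',cv2.resize(im[150:350,150:430] if n=='side' else im[130:330,140:420],None,fx=2.8,fy=2.8,interpolation=cv2.INTER_CUBIC)[:,:,::-1])"
```

```text
t27.80 W [0.5308 0.1388 0.052 ] C [-41.2 240.9  52. ] yang 1.01 tilt 0.07 Fclamp xyz [-0.1  0.6 -1.6] w 0.478 j7 0.11
tool delta cm [ 0.02 -0.07  2.85]
```

View pics/scene18.png

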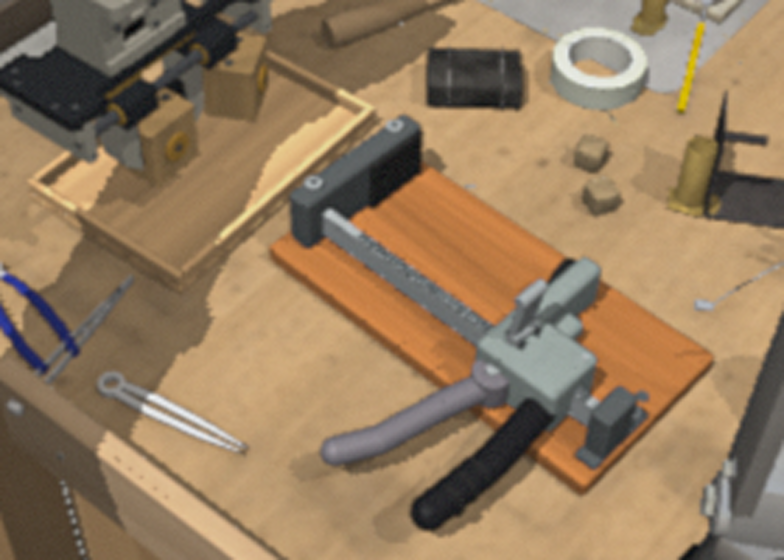

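View pics/side18.png

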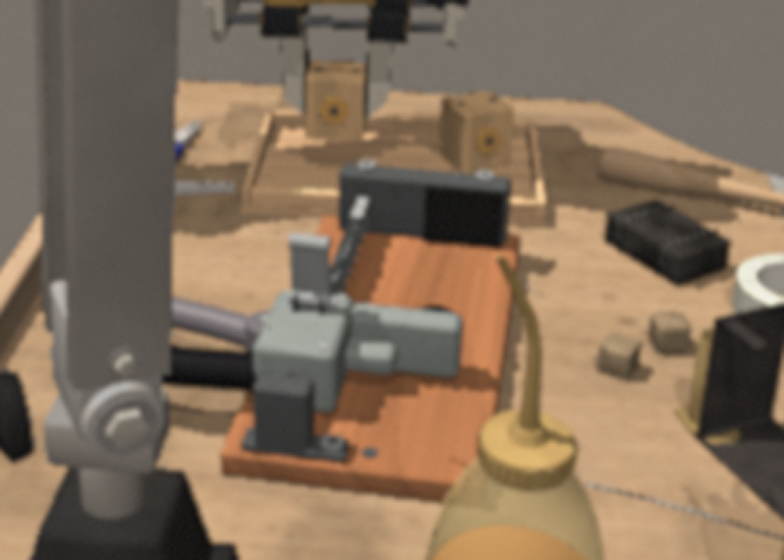

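```bash
python3 -m crank '[[[0,0,0.8],0,200],[[0,0,0.7],0,200],[[0,0,0.5],0,200],[[0,0,0.2],0,200],[[0,0,0],0,200]]' >/dev/null;  python3 -c "
from h import *
st()"; python3 -m crank '[[[0,0,0.2],0,200],[[0,0,0.2],0,200],[[0,0,0],0,200]]' >/dev/null;  python3 -c "
from h import *
st()"
```

```text
t28.45 W [0.5305 0.1396 0.03  ] C [-41.5 241.7  30. ] yang 1.09 tilt 0.05 Fclamp xyz [-0.5 -0.9 -1.1] w 0.479 j7 0.13
t28.75 W [0.5306 0.1397 0.0263] C [-41.4 241.8  26.3] yang 1.09 tilt 0.01 Fclamp xyz [ 0.3  0.1 -1.8] w 0.473 j7 0.13
```

```bash
python3 -m crank '[[[0,0,0.15],0,200],[[0,0,0],0,200]]' >/dev/null;  python3 -c "
from h import *
st()"; python3 -m crank '[[[0,0,0.1],0,200],[[0,0,0],0,200]]' >/dev/null;  python3 -c "
from h import *
st()"; python3 -m crank '[[[0,0,0.1],0,200],[[0,0,0],0,200]]' >/dev/null;  python3 -c "
from h import *
st()"
```

```text
t28.95 W [0.5307 0.1398 0.0249] C [-41.3 241.8  24.9] yang 1.10 tilt 0.01 Fclamp xyz [-0.4  0.8 -1.1] w 0.480 j7 0.13
t29.15 W [0.5307 0.1397 0.0239] C [-41.3 241.8  23.9] yang 1.09 tilt 0.00 Fclamp xyz [ 0.1 -0.6 -1.6] w 0.482 j7 0.13
t29.35 W [0.5307 0.1398 0.0229] C [-41.3 241.8  22.9] yang 1.09 tilt 0.01 Fclamp xyz [ 0.2  0.2 -1.8] w 0.478 j7 0.14
```

```bash
python3 -m crank '[[[0,0,0.1],0,200],[[0,0,0],0,200]]' >/dev/null;  python3 -c "
from h import *
st()"; python3 -m crank '[[[0,0,0.1],0,200],[[0,0,0],0,200]]' >/dev/null;  python3 -c "
from h import *
st()"
```

```text
t29.55 W [0.5307 0.1398 0.0228] C [-41.3 241.8  22.8] yang 1.08 tilt 0.05 Fclamp xyz [-3.7 -0.5 11.1] w 0.476 j7 0.14
t29.75 W [0.5307 0.1398 0.0225] C [-41.3 241.8  22.5] yang 1.08 tilt 0.08 Fclamp xyz [-6.5 -1.  22.5] w 0.481 j7 0.14
```

```bash
python3 -m crank '[[[0,0,-0.15],0,200],[[0,0,0],0,200]]' >/dev/null;  python3 -c "
from h import *
st()"; python3 -m crank '[[[0,0,0],0,120],[[0,0,0],0,110],[[0,0,0],0,80],[[0,0,0],0,70],[[0,0,0],0,70]]' >/dev/null;  python3 -c "
from h import *
st()"
```

```text
t29.95 W [0.5309 0.1398 0.0227] C [-41.1 241.9  22.7] yang 1.09 tilt 0.04 Fclamp xyz [ 0.4 -0.3 -1.5] w 0.477 j7 0.14
t30.45 W [0.5307 0.1397 0.0224] C [-41.2 241.8  22.4] yang 1.09 tilt 0.01 Fclamp xyz [-0.8 -0.3 -0.2] w 0.717 j7 0.14
```

```bash
python3 -m crank '[[[0,0,-1],0,70],[[0,0,-3],0,70],[[0,0,-4],0,70],[[0,0,-4],0,70],[[0,0,-3],0,70]]' >/dev/null; python3 -m crank '[[[-4,-2,-3],0,70],[[-4,-2,-3],0,70],[[-4,-2,0],0,70],[[0,0,0],0,70]]' >/dev/null;  python3 - <<'E'
from h import *
st()
for n in ['side','scene','wrist']:
    im,d=get_image(n); np.savez(n+'19.npz',im=im,d=d); cv2.imwrite(f'pics/{n}19.png',cv2.resize(im[150:350,150:430] if n=='side' else im[130:330,140:420],None,fx=2.8,fy=2.8,interpolation=cv2.INTER_CUBIC)[:,:,::-1] if n!='wrist' else im[:,:,::-1])
    P,u,v=pts(n,d); W=P*1000
    m=(abs(W[:,2]-56)<3)&(W[:,1]>90)&(W[:,1]<230)&(W[:,0]>450)&(W[:,0]<720)
    for nm,k in [('new',m&(W[:,0]<590)),('done',m&(W[:,0]>590))]:
        if k.sum()>20: print(n,nm,k.sum(),cv2.minAreaRect(W[k,:2].astype(np.float32)),'z',np.median(W[k,2]))
E
```

```text
t31.35 W [0.4737 0.0186 0.2298] C [-88.1 116.4 229.8] yang 0.64 tilt 0.09 Fclamp xyz [ 0.  -0.3  0. ] w 0.725 j7 0.07
side new 166 ((531.1568603515625, 137.64051818847656), (44.63125991821289, 42.534542083740234), 5.981095790863037) z 55.71013049712569
side done 169 ((637.9605102539062, 162.95941162109375), (44.496952056884766, 45.697574615478516), 29.41899299621582) z 55.513769478976705
scene new 325 ((529.8711547851562, 138.30892944335938), (41.19499588012695, 44.48514175415039), 89.83348083496094) z 56.5551745407218
scene done 259 ((637.3917846679688, 163.2388916015625), (48.14580154418945, 39.77997970581055), 29.337800979614258) z 56.521611551153796
wrist new 2174 ((530.0769653320312, 141.8786163330078), (44.26679229736328, 39.42123794555664), 0.9825925230979919) z 57.45264866768811
wrist done 2372 ((636.4149169921875, 165.9747772216797), (44.47794723510742, 40.00166320800781), 28.247087478637695) z 57.38799322073764
```

View pics/scene19.png

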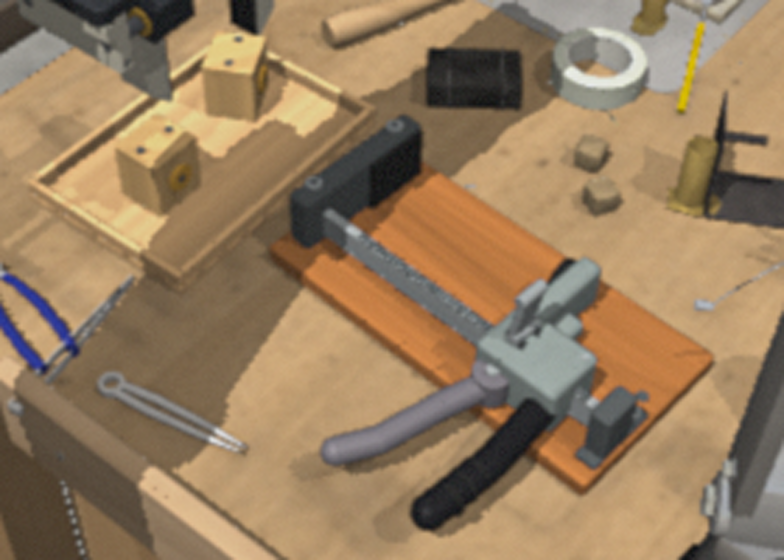

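View pics/side19.png

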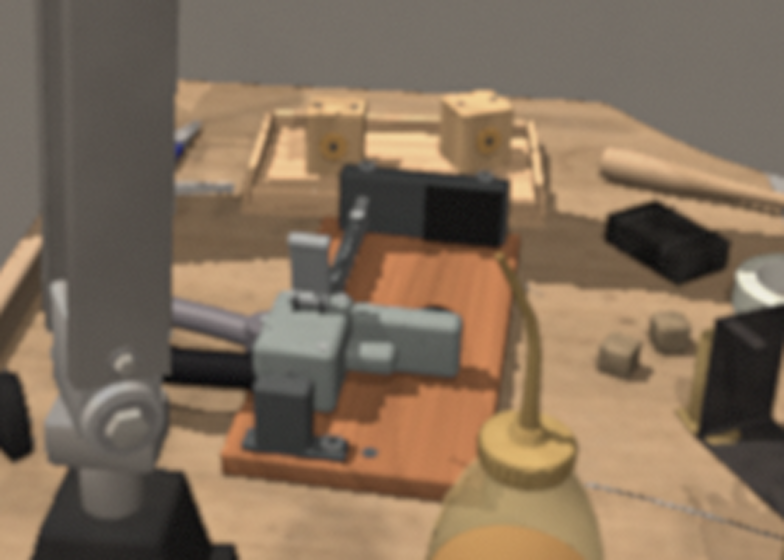

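```bash
python3 -c "
from cell import workorder,monitor
print(monitor.observe()['clock'],workorder.sign_off())"
```

```text
the job is handed in; nothing more can be done
31.5 None
```

The bush is pressed home, the clamp head is all the way back, and the block stands upright in the tray. I handed the job in at 31.5 s, and the sign-off gives no verdict.

**Pressing:** It took five trigger strokes. On the fifth, the force climbed by about 2 N/mm while the head stayed still, 6 mm or more before the trigger's stop. I took that as the bush bottoming, gave one squeeze to 23 N at the trigger and let go. With the head back, the depth images put the flange face 2.8 to 3.0 mm proud of the wood, so the 3 mm flange is flat.

**Head:** I slid it back with the release lever to its hard stop, where it measured about 81 mm behind its starting position.

**Tray:** The block stands at about (0.530, 0.139), with its top at about 56 mm above the bench as it should be. The finished block stayed at (0.637, 0.163), within measuring error of where it was.

**Checks that disagreed or ran high:**
- The slope at bottoming was about 2 N/mm, below the stated 3 to 5 N/mm. I relied on the still head and the flange measurement as well.
- Strokes 2 to 4 ended against the trigger's own stop at about 20 to 25 N, before the bush had bottomed.
- In the first stroke the fingers pressed down on the trigger with about 17 N until I raised them.
- I pushed the lever to 27.5 N at the head's hard stop.
- The block met the tray floor with about 22 N when I set it down. I eased that off before opening the fingers.

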